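# Check the sprung contacts of a fuse block and lock in its bayonet carriers

### The job

Finish the fuse block: first take the test pen and lightly press its point onto the sprung centre contact at the bottom of each of the four ways, one after the other starting at the cable gland, to see that every contact is there and gives, and put the pen back upright in its stand. Then fit every fuse carrier standing ready into a way of its own (any way; a way left over stays empty): drop it in with its pin in the slots, push it down against the spring, turn it a quarter turn clockwise to the stop and let it spring up so that it is locked. Do not drive a contact deep down with the pen, and leave the jar, the gauge block and the tweezers where they are.

Things in the scene. Friction and masses are not known exactly. Their poses are not given: they have to be found in the camera images.
- fuse_block: The fuse block, fixed to the bench: a grey moulded box 82 mm (x) by 318 mm (y) by 50 mm high with four round bayonet ways in a row along its y axis, 76 mm apart, a row of black terminals along its +x side and a black cable gland sticking out of its +y end. Origin under its centre, z up.
- way_1 (a point): Centre of the mouth of the way next to the cable gland, level with the block's top, 50 mm above the bench; axes as fuse_block. All ways alike: a brass shell with a round hole 34 mm across and two entry slots about 11 mm wide, opposite each other, running out along the block's +x and -x to 24 mm from the centre (long white marks).
- way_2 (a point): The same for the next way along. In each way, clockwise (seen from above) of each slot there is a ledge, underside 7 mm below the mouth, under which a carrier's pin is turned. 80 degrees clockwise of the slot (short white mark) the underside rises 3 mm to form a pocket; just beyond is a solid stop. Anticlockwise is blocked.
- way_3 (a point): The same for the third way.
- way_4 (a point): The same for the way farthest from the cable gland.
- contact_1 (a joint): Travel in m of the sprung brass centre contact in way_1: 0 = up at rest, grows as it is pressed down, end of travel 0.011. It takes 3 N to start moving and 0.7 N per mm more.
- contact_1_top (a point): Centre of the flat top, 17 mm across, of the sprung contact in way_1; at rest 19 mm below the mouth, and it moves with the contact.
- contact_2 (a joint): Travel in m of the sprung brass centre contact in way_2: 0 = up at rest, grows as it is pressed down, end of travel 0.011. It takes 3 N to start moving and 0.7 N per mm more.
- contact_2_top (a point): Centre of the flat top, 17 mm across, of the sprung contact in way_2; at rest 19 mm below the mouth, and it moves with the contact.
- contact_3 (a joint): Travel in m of the sprung brass centre contact in way_3: 0 = up at rest, grows as it is pressed down, end of travel 0.011. It takes 3 N to start moving and 0.7 N per mm more.
- contact_3_top (a point): Centre of the flat top, 17 mm across, of the sprung contact in way_3; at rest 19 mm below the mouth, and it moves with the contact.
- contact_4 (a joint): Travel in m of the sprung brass centre contact in way_4: 0 = up at rest, grows as it is pressed down, end of travel 0.011. It takes 3 N to start moving and 0.7 N per mm more.
- contact_4_top (a point): Centre of the flat top, 17 mm across, of the sprung contact in way_4; at rest 19 mm below the mouth, and it moves with the contact.
- carrier_1: Fuse carrier, 100 g, standing upright on the bench. Origin at the centre of its underside, z up. White barrel with a heavy steel foot, 31 mm across (28 at the chamfered end), 27.5 mm high; steel cross pin 7 mm thick along the carrier's x, 15 mm up, its ends 22 mm from the axis; black flange 52 mm across from 27.5 to 32.5 mm; on it a black grip bar 38 mm long (x), 14 mm thick (y), from 32.5 to 62.5 mm.
- carrier_2: Another, just like carrier_1: any goes into any way, and half a turn makes no difference. Two to four of the four carriers are present. With its x axis along the block's x it drops into a way until it rests on the sprung contact, its origin 19 mm below the mouth.
- carrier_3: Another, just like carrier_1. In a way, it must be pushed until its origin is 26 mm or more below the mouth before it can turn (the flange meets the block at 27.5 mm), then turned 80 degrees clockwise (75 to 85 is in the pocket, the stop is there); let go, it springs up and is locked, origin about 22.5 mm below the mouth.
- carrier_4: Another, just like carrier_1.
- test_pen: The test pen, 40 g, standing tip down in its stand at the start. Origin on its axis at the underside of its black finger guard (26 mm across, 4 mm thick), z up along the pen. Above the guard a round handle 14 mm across up to 60 mm above the origin, then a grey head 20 mm across up to 68 mm. Below the guard a short cone and a steel needle 4 mm thick.
- pen_tip (a point): The point of the test pen, 58 mm below its origin.
- pen_stand: The pen's stand, fixed to the bench: a dark steel tube, 27 mm across outside and 18 mm inside, upright on a round foot 68 mm across. Origin under its centre.
- stand_mouth (a point): Centre of the open top of the stand's tube, 66 mm above the bench. With the pen home its guard rests on this rim, the pen's origin at this point.
- screw_jar: A jar of small screws with a red cap, 52 mm across, 71 mm high; leave it. Origin under its centre.
- gauge_block: A steel gauge block 30 x 60 x 20 mm; leave it. Origin under its centre.
- tweezers: Steel tweezers 13 x 133 x 7 mm lying on the bench; leave them. Origin under their centre.

How it is judged:
By the outcome, as a careful person would: the job done as asked, in the order asked, and still so for the second after the job is handed in, with the robot touching nothing.
Of carrier_1, carrier_2, carrier_3, carrier_4 only 2 to 4 are there at a start; the rules pass over those that are not, and their reading is None.
At some moment in a run one of carrier_1, carrier_2, carrier_3, carrier_4 may be knocked a few centimetres aside while the robot is not near it.
Once in a run the grip may slacken for a moment while it holds something.
It also fails if it takes over 210 s, if anything falls off the work surface, if the arm or the gripper's body presses on something with over 40 N, if the wrist force passes 120 N, or if a joint passes its speed limit or range.

### The arm

A 6-joint arm with a two-finger parallel gripper is mounted at the origin on the work surface; the furniture and walls round the work are solid. World frame = base frame: x ahead of the robot, y to its left, z up, the work surface at z = 0. Lengths are in m, angles in rad, forces in N, time in s.
With the tool pointing down it reaches from about 0.3 to 0.875 m from the base axis. Payload 6.4 kg.
Tool frame: the origin (TCP) lies at the very end of the fingers, on their centre line; the grasp point (between the pads) lies ctrl.grip_point_offset behind it (ctrl.grip_point_offset is the distance from the TCP to the grasp point, in m); z points along the fingers, x is the direction in which the jaws open and shut, and the axes are right-handed (so a half turn about z gives the same grasp; the last joint's range is limited). The gripper opens to 85 mm and grips with 20 to 120 N. Pads are 22 mm wide; open, the fingers measure 114 mm over their backs; the gripper's body (76 mm by 85 mm) begins 54 mm behind the grasp point. The pads swing forward as they close: fully open they stand 13 mm farther back than shut.
Start: joints at [-1.48, 0.181, 1.607, -0, 1.354, -0.206], TCP at [0.168, -0.55, 0.231] pointing down, gripper open.
Joint ranges: [-2.99, 2.99], [-0.89, 2.07], [0.3, 2.58], [-1.14, 4.28], [0, 2.63], [-3.12, 3.12]. Speed limits (rad/s): [2.57, 2.57, 3.01, 3.14, 3.14, 3.14].

### API

Orientations are given as a unit quaternion [w, x, y, z].
In Python, from bench import get_obs, viewer, workorder, ctrl gives the robot as it stands. The module is installed in compiled form; this text tells all that it offers.
- The arm moves only by the tool move_arm, never from a script. Its argument "increments" is a list of rows, each an object of numbers: "tx", "ty", "tz": the shift along the tool's x, y, z in m; "turn": the turn about the tool's z in degrees. A call has 1 to 20 rows; each row is the pose to reach, as a shift and turn from the pose commanded when the call began, along the tool's axes at that moment; what a row does not reach only later rows make up. A row lasts 1/12 s, in which the tool goes at most 41.7 mm and 7.16 degrees, less where a joint would pass 70% of its speed; a pose out of reach is approached as far as the arm can. A call with a gripper value outside its range is refused whole. "gripper" is the opening, from 0 (shut) to 1 (fully open), set as the call begins (left out, the last holds). The fingers move at their own pace and stop on an object; the grip force is fixed at half the most. Time passes only in rows, so rows that repeat a pose let the fingers close. It gives the time, the measured TCP pose, the force and the opening at its end, in the units of the state.
- get_obs(): the state, without advancing time (a new reading comes with each control period).
- viewer.camera(name): name is "scene" or "top" or "wrist"; returns (picture, depth): 420x560x3 uint8, red, green, blue; 420x560 float32, m along the optical axis (not along the pixel's ray), 0 where there is no reading.
- viewer.get_calibration(name): a dict with "intrinsics" (3x3 intrinsics, pixels), "origin" and "attitude" of the camera in the world. Camera axes: x right, y up, looking along -z (the intrinsics and any distortion apply to the point x, -y, -z); pixel columns grow to the right and rows downward; lengths in m; the calibration is good to about 2 mm. A picture is of the moment at which its call begins: read the wrist's pose just before it. get_calibration takes no time and is no camera call; for the wrist camera it gives the pose at the moment of the call.
- workorder.hand_in(): hands the job in, once; it reports no verdict.
The state is a dict: "time_s": time; "q": joint angles; "dq": joint speeds; "joint_efforts": joint torques, N m; "eef_pos": TCP position; "eef_rot": TCP orientation; "wrist_force": force on the tool from outside, world axes, zero at the start; "torque": the same for the moment, N m; "opening": opening from 0.0 (shut) to 1.0 (fully open).
Only numpy, scipy, OpenCV 4.12 (cv2) and the standard library are available. Lean on these libraries where they do the work, as an engineer would, in place of code of your own. Each camera call takes 0.05 s, during which the arm holds its last target.

## Working session

There is one attempt and no reset: what is moved stays moved. The work goes in short steps, Python scripts to look and compute and a tool call to move; the robot and the scene stay as the last step left them, time stands still between calls to the robot, and variables do not carry over. Pictures are saved under pics/ and viewed, and the job is handed in when it is done.

Besides the shell and the picture viewer there is one more tool, called as name(argument=value, ...) on one line, values as JSON. move_arm: Moves the arm, as the interface text tells. Its arguments: {"type":"object","properties":{"increments":{"type":"array"},"gripper":{"type":"number"}},"required":["increments"]}

```bash
mkdir -p pics; cat > h.py <<'E'
import numpy as np, cv2
from bench import get_obs, viewer, workorder, ctrl
def shot(name,fn):
    cal=viewer.get_calibration(name)
    p,d=viewer.camera(name)
    cv2.imwrite('pics/'+fn+'.png',p[:,:,::-1])
    np.savez('pics/'+fn+'.npz',d=d,p=p,K=cal['intrinsics'],o=cal['origin'],a=np.array(cal['attitude']))
    return p,d,cal
def load(fn):
    z=np.load('pics/'+fn+'.npz'); return z['p'],z['d'],z['K'],z['o'],R_(z['a'])
def R_(a):
    a=np.array(a)
    if a.shape==(3,3): return a
    from scipy.spatial.transform import Rotation as R
    return R.from_quat(a[[1,2,3,0]]).as_matrix()
def cloud(fn):
    p,d,K,o,R=load(fn)
    v,u=np.mgrid[0:d.shape[0],0:d.shape[1]]
    x=(u-K[0,2])/K[0,0]*d; y=(v-K[1,2])/K[1,1]*d
    P=np.stack([x,-y,-d],-1)@R.T+o
    P[d==0]=np.nan
    return P
def proj(fn,X):
    p,d,K,o,R=load(fn)
    c=(np.atleast_2d(X)-o)@R
    return np.stack([K[0,0]*c[:,0]/-c[:,2]+K[0,2],K[1,1]*-c[:,1]/-c[:,2]+K[1,2]],-1)
E
python3 - <<'E'
from h import *
for n in ['scene','top','wrist']:
    c=viewer.get_calibration(n); print(n,c)
    shot(n,n+'0')
print(get_obs(), ctrl.grip_point_offset)
E
```

```text
scene {'intrinsics': array([[419.86086981,   0.        , 279.01930754],
       [  0.        , 419.86086981, 210.65220413],
       [  0.        ,   0.        ,   1.        ]]), 'origin': array([-0.22786603,  0.54877531,  0.5701426 ]), 'attitude': array([-0.39343741, -0.24166511,  0.45994784,  0.75845433])}
top {'intrinsics': array([[396.6349214 ,   0.        , 282.4019851 ],
       [  0.        , 396.6349214 , 203.59830927],
       [  0.        ,   0.        ,   1.        ]]), 'origin': array([0.36727838, 0.039275  , 1.02302698]), 'attitude': array([ 0.71119873,  0.05427286, -0.07215824, -0.69716857])}
wrist {'intrinsics': array([[291.85625936,   0.        , 287.15546811],
       [  0.        , 291.85625936, 207.26733135],
       [  0.        ,   0.        ,   1.        ]]), 'origin': array([ 0.24449346, -0.52514033,  0.37245491]), 'attitude': array([ 0.79375977, -0.12508403,  0.09368158, -0.5878122 ])}
{'time_s': 0.15, 'q': array([-1.48025785e+00,  1.81399801e-01,  1.60780189e+00,  1.29234091e-05,
        1.35379726e+00, -2.06276870e-01]), 'dq': array([ 0.00102479, -0.00170945, -0.00211048, -0.00078264, -0.00080775,
       -0.00125167]), 'joint_efforts': array([ 8.31252328e-04, -4.45262682e+01, -3.51693499e+01, -2.74596168e-04,
        5.83210553e-03, -7.18814874e-06]), 'eef_pos': array([ 0.16816701, -0.54940324,  0.23056317]), 'eef_rot': array([-5.29323158e-04,  8.03888360e-01, -5.94779800e-01, -4.62902197e-04]), 'wrist_force': array([ 0.55620012, -0.59359423, -0.0311406 ]), 'torque': array([ 0.02559793, -0.00566908,  0.03664618]), 'opening': 0.997171276022756} 0.0187
```

View pics/top0.png

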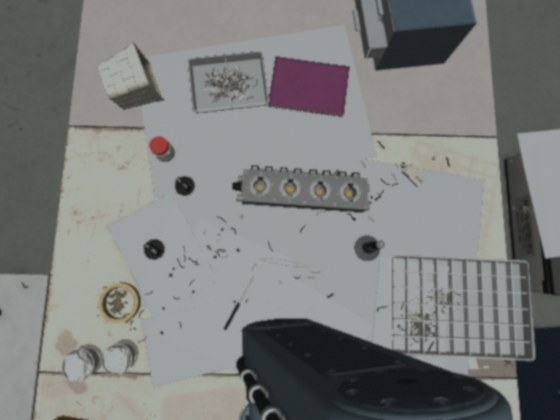

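View pics/scene0.png

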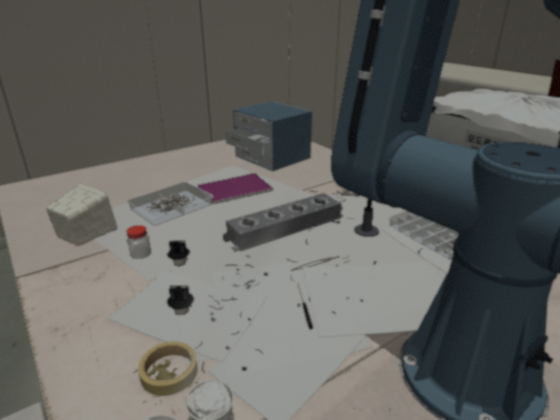

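The top view shows the block (240–370, 165–210) with its gland on the left. Two carriers are at (184,186) and (153,249), the pen and stand at (367,246), and the red jar at (159,146). Next I measure these.

```bash
python3 - <<'E'
from h import *
P=cloud('top0'); p=load('top0')[0]
for n,(u,v) in dict(c1=(184,186),c2=(153,249),pen=(375,244),foot=(360,255),jar=(159,146),w1=(260,187),w2=(290,188),w3=(320,190),w4=(349,192),table=(230,240),table2=(330,260),bl=(243,204),br=(367,209)).items():
    print(n,P[v,u].round(4))
# block top
m=(abs(P[...,2]-0.05)<0.006); m[:150]=0;m[225:]=0;m[:,:225]=0;m[:,385:]=0
Q=P[m][:,:2].astype(np.float32); print(len(Q),cv2.minAreaRect(Q), P[m][:,2].mean())
for nm,(u0,u1,v0,v1) in dict(c1=(165,205,165,205),c2=(135,175,230,270),pen=(345,390,225,265)).items():
    s=P[v0:v1,u0:u1].reshape(-1,3)
    for lo,hi in [(0.02,.04),(.045,.08),(.08,.2)]:
        k=s[(s[:,2]>lo)&(s[:,2]<hi)]
        if len(k): print(nm,lo,len(k),k.mean(0).round(4),np.ptp(k,0).round(4))
big=cv2.resize(p[140:280,90:400][:,:,::-1],None,fx=2.5,fy=2.5,interpolation=cv2.INTER_CUBIC); cv2.imwrite('pics/top0c.png',big)
w=load('wrist0')[0]
E
```

```text
c1 [0.5804 0.2601 0.061 ]
c2 [0.4243 0.3245 0.0604]
pen [ 0.4426 -0.1982  0.1101]
foot [ 0.4226 -0.1869  0.0017]
jar [0.679  0.3263 0.069 ]
w1 [nan nan nan]
w2 [ 0.5885 -0.0032  0.0292]
w3 [ 0.585  -0.0803  0.0297]
w4 [ 0.581  -0.1546  0.0321]
table [ 4.547e-01  1.480e-01 -2.000e-04]
table2 [ 0.4085 -0.1098 -0.0008]
bl [0.549  0.1178 0.0019]
br [ 0.5345 -0.1957  0.0507]
3384 ((0.5833105444908142, -0.039444029331207275), (0.31794729828834534, 0.08359420299530029), 87.20967864990234) 0.0491550045580512
c1 0.02 242 [0.5872 0.2645 0.0313] [0.0521 0.0536 0.014 ]
c1 0.045 97 [0.5879 0.2651 0.0602] [0.0317 0.0353 0.0198]
c2 0.02 254 [0.4259 0.3286 0.0313] [0.0517 0.0524 0.0138]
c2 0.045 111 [0.426  0.3293 0.0595] [0.0287 0.0372 0.0185]
pen 0.02 22 [ 0.4382 -0.1951  0.0309] [0.0256 0.0189 0.0174]
pen 0.045 84 [ 0.4402 -0.199   0.0645] [0.0269 0.0238 0.0344]
pen 0.08 89 [ 0.4407 -0.2028  0.1229] [0.0182 0.0184 0.0533]
```

View pics/top0c.png

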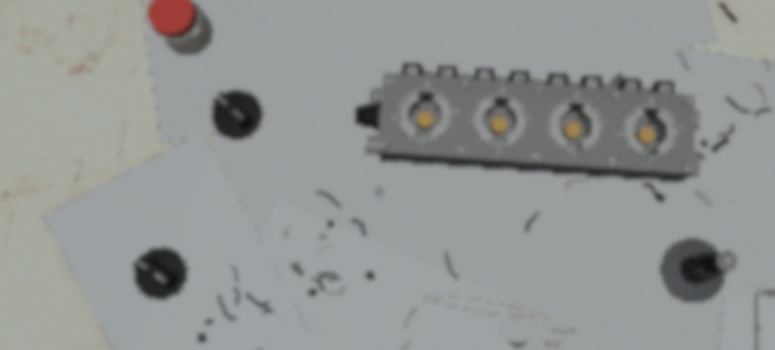

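View pics/wrist0.png

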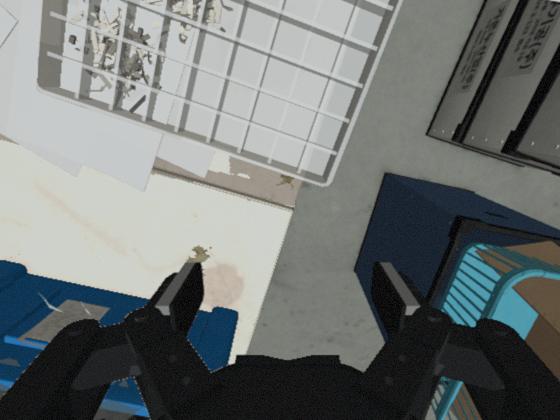

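```bash
cat >> h.py <<'E'
def st():
    o=get_obs(); q=np.array(o['eef_rot']); R=R_(q)
    return o,R
def go(x,y,z,head=None):
    """head deg of tool x axis in world"""
    o,R=st(); d=R.T@(np.array([x,y,z])-o['eef_pos'])
    h=np.degrees(np.arctan2(R[1,0],R[0,0]))
    t=0 if head is None else (h-head+180)%360-180   # positive turn = clockwise
    print('t=%.2f pos'%o['time_s'],np.round(o['eef_pos'],4),'head %.1f tilt %.4f %.4f'%(h,R[0,2],R[1,2]),'q6 %.2f'%o['q'][5],'F',np.round(o['wrist_force'],1),'open %.3f'%o['opening'])
    print('tx %.4f ty %.4f tz %.4f turn %.1f'%(d[0],d[1],d[2],t))
E
python3 - <<'E'
from h import *
P=cloud('top0')
s=P[220:270,340:395].reshape(-1,3); k=s[s[:,2]>.128]; print(len(k),k.mean(0),np.ptp(k,0))
go(0.441,-0.204,0.24,-93)
E
```

```text
62 [ 0.44126732 -0.20428296  0.13275653] [0.01823876 0.0184018  0.00769601]
t=0.15 pos [ 0.1682 -0.5494  0.2306] head -73.0 tilt -0.0001 0.0014 q6 -0.21 F [ 0.6 -0.6 -0. ] open 0.997
tx -0.2505 ty -0.3619 tz -0.0090 turn 20.0
```

move_arm(increments=[{"tx":-0.25,"ty":-0.362,"tz":-0.009,"turn":20},{"tx":-0.25,"ty":-0.362,"tz":-0.009,"turn":20},{"tx":-0.25,"ty":-0.362,"tz":-0.009,"turn":20},{"tx":-0.25,"ty":-0.362,"tz":-0.009,"turn":20},{"tx":-0.25,"ty":-0.362,"tz":-0.009,"turn":20},{"tx":-0.25,"ty":-0.362,"tz":-0.009,"turn":20},{"tx":-0.25,"ty":-0.362,"tz":-0.009,"turn":20},{"tx":-0.25,"ty":-0.362,"tz":-0.009,"turn":20},{"tx":-0.25,"ty":-0.362,"tz":-0.009,"turn":20},{"tx":-0.25,"ty":-0.362,"tz":-0.009,"turn":20},{"tx":-0.25,"ty":-0.362,"tz":-0.009,"turn":20},{"tx":-0.25,"ty":-0.362,"tz":-0.009,"turn":20},{"tx":-0.25,"ty":-0.362,"tz":-0.009,"turn":20},{"tx":-0.25,"ty":-0.362,"tz":-0.009,"turn":20},{"tx":-0.25,"ty":-0.362,"tz":-0.009,"turn":20},{"tx":-0.25,"ty":-0.362,"tz":-0.009,"turn":20}])

```text
time_s: 1.48
eef_pos: [0.4406, -0.2059, 0.2402]
eef_rot: [-0.0, -0.688, 0.726, 0.0]
wrist_force: [0.0, 0.2, 0.5]
opening: 0.998
```

```bash
python3 - <<'E'
from h import *
go(0.441,-0.204,0.24,-93)
shot('wrist','w1'); shot('scene','s1'); shot('top','t1')
P=cloud('w1'); 
m=(P[...,2]>.12)&(P[...,2]<.14)&(abs(P[...,0]-.44)<.03)&(abs(P[...,1]+.2)<.03)
k=P[m]; print(len(k)); 
if len(k): print(k.mean(0),np.ptp(k,0),k.min(0),k.max(0))
E
```

```text
t=1.48 pos [ 0.4406 -0.2059  0.2402] head -93.1 tilt -0.0003 0.0000 q6 0.94 F [0.  0.2 0.5] open 0.998
tx -0.0019 ty -0.0003 tz 0.0002 turn -0.1
362
[ 0.44196139 -0.20262395  0.13307709] [0.01872178 0.01826286 0.00990962] [ 0.43197265 -0.21172132  0.12671437] [ 0.45069443 -0.19345846  0.13662399]
```

View pics/w1.png

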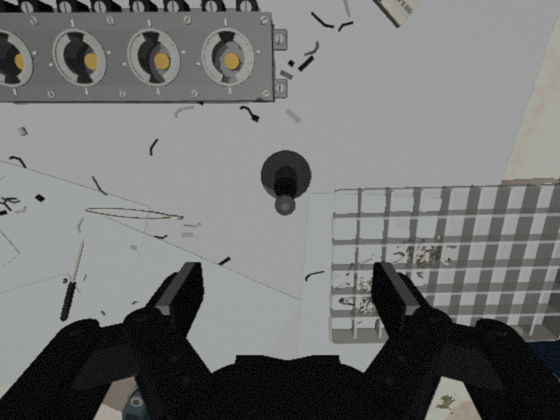

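View pics/t1.png

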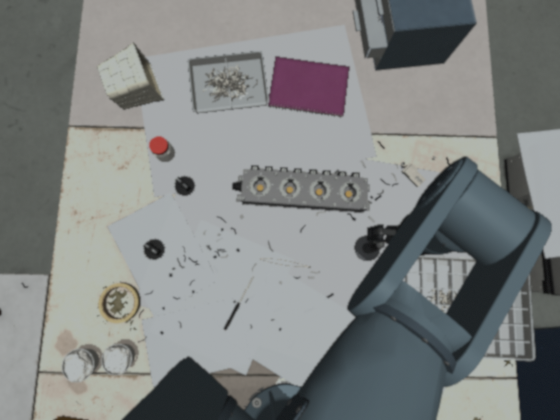

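View pics/s1.png

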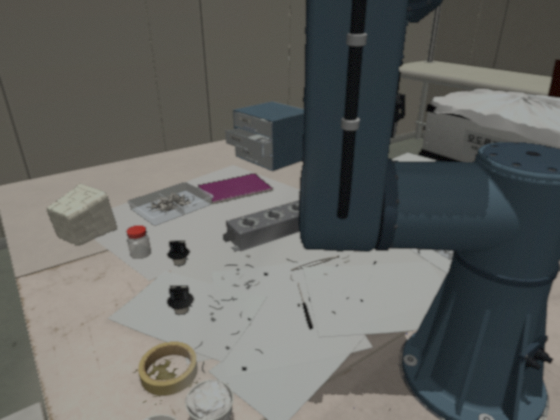

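move_arm(increments=[{"tx":-0.003,"ty":-0.001,"tz":0.04,"turn":0},{"tx":-0.003,"ty":-0.001,"tz":0.08,"turn":0},{"tx":-0.003,"ty":-0.001,"tz":0.11,"turn":0},{"tx":-0.003,"ty":-0.001,"tz":0.13,"turn":0},{"tx":-0.003,"ty":-0.001,"tz":0.145,"turn":0},{"tx":-0.003,"ty":-0.001,"tz":0.155,"turn":0},{"tx":-0.003,"ty":-0.001,"tz":0.155,"turn":0},{"tx":-0.003,"ty":-0.001,"tz":0.155,"turn":0}])

```text
time_s: 2.3
eef_pos: [0.4424, -0.2022, 0.0854]
eef_rot: [-0.0, -0.688, 0.725, 0.0]
wrist_force: [0.7, -0.5, -0.2]
opening: 0.998
```

move_arm(increments=[{"tx":0},{"tx":0},{"tx":0},{"tx":0},{"tx":0},{"tx":0},{"tx":0},{"tx":0},{"tx":0},{"tx":0},{"tx":0},{"tx":0}], gripper=0)

```text
validation failed for argument at $.in...
```

```bash
python3 - <<'E'
from h import *
go(0.441,-0.204,0.085,-93)
shot('wrist','w2')
P=cloud('w1')
m=(abs(P[...,2]-.05)<.006)&(P[...,0]>.5)&(P[...,1]>-.25); k=P[m]; print(len(k),k.min(0),k.max(0))
for n in ['w1','t1']:
  P=cloud(n);p=load(n)[0].astype(int)
  hsv=cv2.cvtColor(p.astype(np.uint8),cv2.COLOR_RGB2HSV)
  m=((hsv[...,0]>8)&(hsv[...,0]<30)&(hsv[...,1]>110)&(P[...,2]>.02)&(P[...,2]<.045)&(abs(P[...,0]-.585)<.04)).astype(np.uint8)
  c,l,s,ce=cv2.connectedComponentsWithStats(m)
  for i in range(1,c):
    if s[i,4]>10: print(n,s[i,4],ce[i].round(1),np.nanmean(P[l==i],0).round(4))
E
```

```text
t=2.30 pos [ 0.4424 -0.2022  0.0854] head -93.0 tilt -0.0003 0.0003 q6 0.95 F [ 0.7 -0.5 -0.2] open 0.998
tx 0.0018 ty 0.0013 tz 0.0004 turn -0.0
20188 [ 0.53378845 -0.19802694  0.04402855] [0.62900396 0.09880088 0.05299752]
w1 147 [90.6 61.1] [0.5851 0.0019 0.0307]
w1 191 [161.8  61. ] [ 0.581  -0.0755  0.0304]
w1 190 [231.4  60.7] [ 0.5771 -0.1512  0.0305]
w1 89 [18.9 61. ] [0.5896 0.08   0.0305]
t1 16 [259.5 187.5] [0.5878 0.075  0.0303]
t1 18 [289.1 189.6] [ 0.5842 -0.0009  0.0303]
t1 20 [318.8 191.8] [ 0.5801 -0.077   0.0306]
t1 18 [348.1 193.7] [ 0.5768 -0.1527  0.0302]
```

View pics/w2.png

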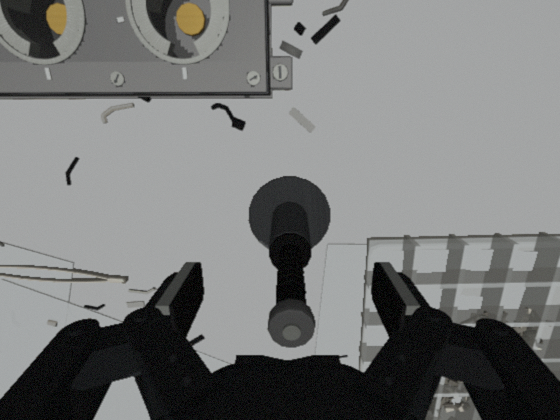

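move_arm(increments=[{"tx":0,"ty":0,"tz":0,"turn":0},{"tx":0,"ty":0,"tz":0,"turn":0},{"tx":0,"ty":0,"tz":0,"turn":0},{"tx":0,"ty":0,"tz":0,"turn":0},{"tx":0,"ty":0,"tz":0,"turn":0},{"tx":0,"ty":0,"tz":0,"turn":0},{"tx":0,"ty":0,"tz":0,"turn":0},{"tx":0,"ty":0,"tz":0,"turn":0},{"tx":0,"ty":0,"tz":0,"turn":0},{"tx":0,"ty":0,"tz":0,"turn":0},{"tx":0,"ty":0,"tz":0,"turn":0},{"tx":0,"ty":0,"tz":0,"turn":0}], gripper=0)

```text
time_s: 3.35
eef_pos: [0.4424, -0.202, 0.0853]
eef_rot: [-0.0, -0.688, 0.725, -0.0]
wrist_force: [0.2, -0.1, 1.0]
opening: 0.165
```

```bash
python3 - <<'E'
from h import *
go(0.441,-0.204,0.085,-93)
E
```

```text
t=3.35 pos [ 0.4424 -0.202   0.0853] head -93.0 tilt 0.0000 -0.0001 q6 0.95 F [ 0.2 -0.1  1. ] open 0.165
tx 0.0020 ty 0.0013 tz 0.0003 turn 0.0
```

move_arm(increments=[{"tx":0,"ty":0,"tz":-0.02,"turn":0},{"tx":0,"ty":0,"tz":-0.05,"turn":0},{"tx":0,"ty":0,"tz":-0.085,"turn":0},{"tx":0,"ty":0,"tz":-0.11,"turn":0},{"tx":0,"ty":0,"tz":-0.11,"turn":0},{"tx":0,"ty":0,"tz":-0.11,"turn":0}])

```text
time_s: 3.85
eef_pos: [0.4433, -0.2026, 0.1968]
eef_rot: [0.0, -0.688, 0.725, -0.002]
wrist_force: [-0.1, -0.3, -0.9]
opening: 0.167
```

```bash
python3 - <<'E'
from h import *
shot('wrist','w3')
go(0.52,-0.037,0.23,-92.8)
E
```

```text
t=3.90 pos [ 0.4423 -0.2019  0.1951] head -93.0 tilt 0.0002 -0.0002 q6 0.95 F [-0.7  0.3 -0.9] open 0.163
tx -0.1687 ty -0.0690 tz -0.0349 turn -0.2
```

View pics/w3.png

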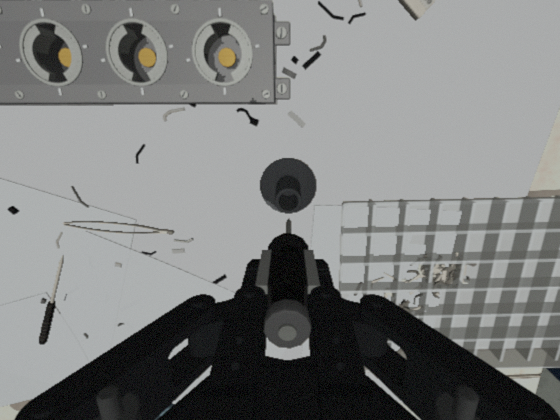

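move_arm(increments=[{"tx":-0.042,"ty":-0.018,"tz":-0.01,"turn":0},{"tx":-0.082,"ty":-0.036,"tz":-0.02,"turn":0},{"tx":-0.122,"ty":-0.05,"tz":-0.03,"turn":0},{"tx":-0.155,"ty":-0.065,"tz":-0.035,"turn":0},{"tx":-0.169,"ty":-0.069,"tz":-0.035,"turn":0},{"tx":-0.169,"ty":-0.069,"tz":-0.035,"turn":0},{"tx":-0.169,"ty":-0.069,"tz":-0.035,"turn":0},{"tx":-0.169,"ty":-0.069,"tz":-0.035,"turn":0}])

```text
time_s: 4.57
eef_pos: [0.519, -0.0371, 0.2285]
eef_rot: [-0.001, -0.688, 0.725, 0.001]
wrist_force: [1.0, -0.7, -0.5]
opening: 0.16
```

```bash
python3 - <<'E'
from h import *
shot('wrist','w4')
go(0.52,-0.037,0.23,-92.8)
E
```

```text
t=4.62 pos [ 0.5191 -0.0375  0.2288] head -93.0 tilt -0.0026 0.0004 q6 1.32 F [-0.2 -0.2 -0.9] open 0.164
tx -0.0006 ty -0.0008 tz -0.0012 turn -0.2
```

View pics/w4.png

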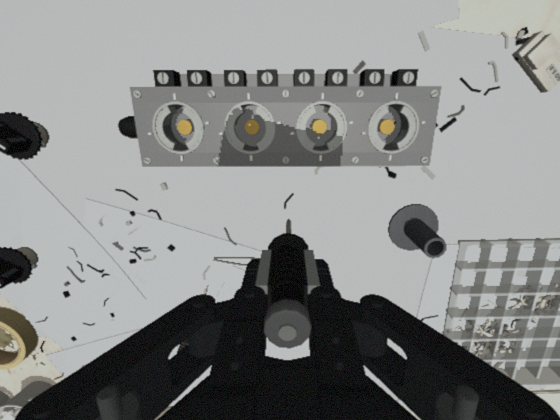

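```bash
python3 - <<'E'
from h import *
P=cloud('w4'); p,d,K,o,R=load('w4')
m=((abs(P[...,2]-.05)<.004)&(P[...,0]>.5)).astype(np.uint8)
m=cv2.morphologyEx(m,cv2.MORPH_OPEN,np.ones((5,5)))
c,l,s,ce=cv2.connectedComponentsWithStats(m); i=1+np.argmax(s[1:,4]); m=(l==i)
k=P[m]; r=cv2.minAreaRect(k[:,:2].astype(np.float32)); print(s[i],r,k[:,2].mean())
# tip
print('tip',proj('w4',[[0.5191,-0.0375,0.2288-.0193-.058]]))
# holes : pixels well below top inside rectangle -> hole+slots centroid by ring (outer brass white ring). use hole: non-top pixels in rect
c0=np.array(r[0]); print(c0)
# find holes: fill mask minus mask
f=cv2.morphologyEx(m.astype(np.uint8),cv2.MORPH_CLOSE,np.ones((61,61)))
h=((f==1)&~m).astype(np.uint8); h=cv2.morphologyEx(h,cv2.MORPH_OPEN,np.ones((3,3)))
c,l,s,ce=cv2.connectedComponentsWithStats(h)
def ray(u,v,z):
    r=R@np.array([(u-K[0,2])/K[0,0],-(v-K[1,2])/K[1,1],-1]); return o+r*(z-o[2])/r[2]
for i in range(1,c):
    if s[i,4]>150:
        x,y,w,hh=s[i,:4]
        print(s[i],ray(x+(w-1)/2,y+(hh-1)/2,.05).round(4),(ray(x-.5,y,.05)-ray(x+w-.5,y,.05)).round(4),(ray(x,y-.5,.05)-ray(x,y+hh-.5,.05)).round(4))
cv2.imwrite('pics/w4c.png',cv2.resize(p[50:260,110:460][:,:,::-1],None,fx=2.2,fy=2.2,interpolation=cv2.INTER_CUBIC))
E
```

```text
[  130    86   311    81 19904] ((0.5827080011367798, -0.036988839507102966), (0.3186357319355011, 0.08232010900974274), 86.99283599853516) 0.04953121873557591
tip [[289.48043414 217.07070634]]
[ 0.582708   -0.03698884]
[164 105  31  46 979] [0.5891 0.0755 0.05  ] [0.0017 0.0321 0.    ] [ 0.0467 -0.0087  0.    ]
[ 235  105   31   46 1037] [5.851e-01 3.000e-04 5.000e-02] [0.0017 0.0321 0.    ] [ 0.0469 -0.0051  0.    ]
[ 306  105   31   46 1005] [ 0.5811 -0.0748  0.05  ] [0.0017 0.0321 0.    ] [ 0.0471 -0.0016  0.    ]
[377 104  32  46 981] [ 0.5781 -0.1504  0.05  ] [0.0018 0.033  0.    ] [0.0472 0.002  0.    ]
```

View pics/w4c.png

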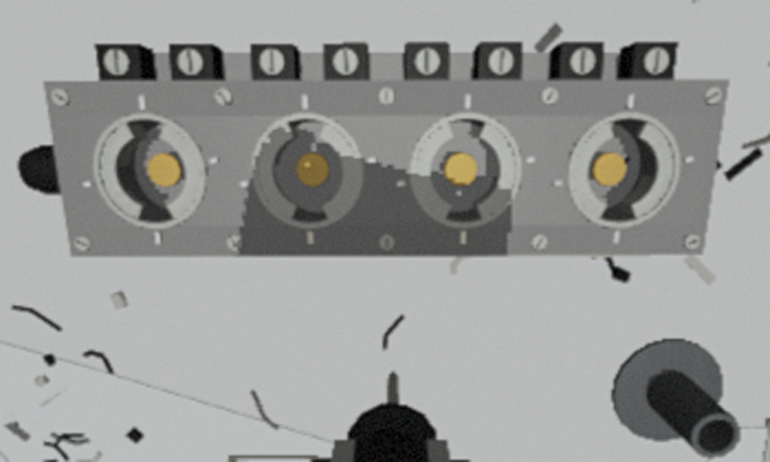

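```bash
python3 - <<'E'
from h import *
go(0.590,0.077,0.140,-93)
E
```

```text
t=4.62 pos [ 0.5191 -0.0375  0.2288] head -93.0 tilt -0.0026 0.0004 q6 1.32 F [-0.2 -0.2 -0.9] open 0.164
tx -0.1181 ty -0.0649 tz 0.0887 turn -0.0
```

move_arm(increments=[{"tx":-0.035,"ty":-0.02,"tz":0.01,"turn":0},{"tx":-0.07,"ty":-0.04,"tz":0.02,"turn":0},{"tx":-0.1,"ty":-0.055,"tz":0.035,"turn":0},{"tx":-0.118,"ty":-0.065,"tz":0.06,"turn":0},{"tx":-0.118,"ty":-0.065,"tz":0.08,"turn":0},{"tx":-0.118,"ty":-0.065,"tz":0.089,"turn":0},{"tx":-0.118,"ty":-0.065,"tz":0.089,"turn":0},{"tx":-0.118,"ty":-0.065,"tz":0.089,"turn":0}])

```text
time_s: 5.28
eef_pos: [0.5908, 0.0762, 0.1411]
eef_rot: [-0.001, -0.688, 0.726, 0.0]
wrist_force: [0.9, 0.3, -0.3]
opening: 0.161
```

```bash
python3 - <<'E'
from h import *
go(0.590,0.077,0.140,-93)
p,d,c=shot('wrist','w5')
cv2.imwrite('pics/w5c.png',cv2.resize(p[40:260,150:430][:,:,::-1],None,fx=2.5,fy=2.5,interpolation=cv2.INTER_CUBIC))
E
```

```text
t=5.28 pos [0.5908 0.0762 0.1411] head -93.1 tilt -0.0014 -0.0001 q6 1.55 F [ 0.9  0.3 -0.3] open 0.161
tx -0.0008 ty 0.0008 tz 0.0011 turn -0.1
```

View pics/w5c.png

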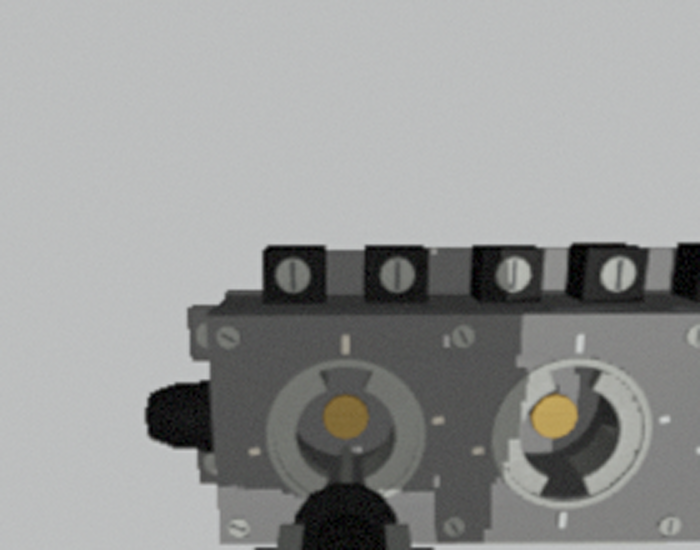

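```bash
python3 - <<'E'
from h import *
p,d,K,o,R=load('w5')
t=np.array([0.5908,0.0762,0.1411-.0773])
print(proj('w5',[t,[0.5888,0.0769,.031],[0.5888,0.0769,.05], [t[0],t[1],.031]]), np.degrees(np.arcsin(0)), )
def ray(u,v,z):
    r=R@np.array([(u-K[0,2])/K[0,0],-(v-K[1,2])/K[1,1],-1]); return o+r*(z-o[2])/r[2]
print('tip seen',ray(288.8,219.5,t[2]),'contact',ray(288.4,206.8,.031))
E
```

```text
[[288.86602289 217.22240422]
 [288.01158669 206.94347312]
 [288.07469439 213.89189353]
 [288.6634534  204.80560938]] 0.0
tip seen [0.58886564 0.07635647 0.0638    ] contact [0.58891723 0.07654061 0.031     ]
```

move_arm(increments=[{"tx":0,"ty":0,"tz":0.015,"turn":0},{"tx":0,"ty":0,"tz":0.026,"turn":0},{"tx":0,"ty":0,"tz":0.03,"turn":0},{"tx":0,"ty":0,"tz":0.032,"turn":0},{"tx":0,"ty":0,"tz":0.0335,"turn":0},{"tx":0,"ty":0,"tz":0.0335,"turn":0},{"tx":0,"ty":0,"tz":0.0335,"turn":0},{"tx":0,"ty":0,"tz":0.0335,"turn":0}])

```text
time_s: 6.0
eef_pos: [0.5916, 0.0777, 0.1083]
eef_rot: [0.0, -0.688, 0.725, -0.0]
wrist_force: [-1.0, -0.2, -0.4]
opening: 0.159
```

move_arm(increments=[{"tx":0,"ty":0,"tz":0.001,"turn":0},{"tx":0,"ty":0,"tz":0.002,"turn":0},{"tx":0,"ty":0,"tz":0.0025,"turn":0},{"tx":0,"ty":0,"tz":0.0025,"turn":0},{"tx":0,"ty":0,"tz":0.0025,"turn":0}])

```text
time_s: 6.42
eef_pos: [0.5916, 0.0776, 0.1057]
eef_rot: [0.0, -0.688, 0.725, -0.0]
wrist_force: [0.2, -0.1, 3.9]
opening: 0.159
```

```bash
python3 - <<'E'
from h import *
go(0.590,0.077,0.140,-93)
p,d,c=shot('wrist','w6')
cv2.imwrite('pics/w6c.png',cv2.resize(p[40:260,150:430][:,:,::-1],None,fx=2.5,fy=2.5,interpolation=cv2.INTER_CUBIC))
E
```

```text
t=6.42 pos [0.5916 0.0776 0.1057] head -93.0 tilt 0.0009 -0.0000 q6 1.55 F [ 0.2 -0.1  3.9] open 0.159
tx 0.0007 ty 0.0015 tz -0.0343 turn 0.0
```

View pics/w6c.png

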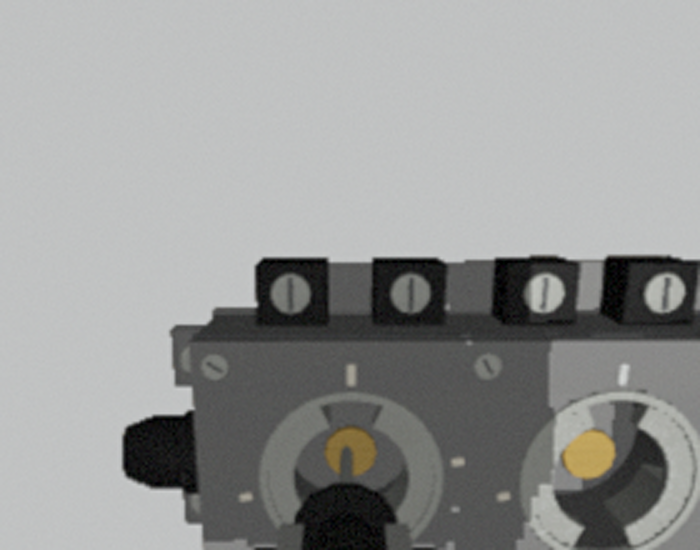

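move_arm(increments=[{"tx":0,"ty":0,"tz":0.001,"turn":0},{"tx":0,"ty":0,"tz":0.001,"turn":0},{"tx":0,"ty":0,"tz":0.001,"turn":0}])

```text
time_s: 6.72
eef_pos: [0.5915, 0.0776, 0.1045]
eef_rot: [0.0, -0.688, 0.725, -0.0]
wrist_force: [0.5, 0.9, 4.7]
opening: 0.163
```

```bash
python3 - <<'E'
from h import *
go(0.5878,0.0015,0.140,-93)
E
```

```text
t=6.72 pos [0.5915 0.0776 0.1045] head -93.0 tilt 0.0007 -0.0000 q6 1.55 F [0.5 0.9 4.7] open 0.163
tx 0.0762 ty -0.0003 tz -0.0355 turn 0.0
```

move_arm(increments=[{"tx":0,"ty":0,"tz":-0.015,"turn":0},{"tx":0,"ty":0,"tz":-0.036,"turn":0},{"tx":0,"ty":0,"tz":-0.036,"turn":0},{"tx":0.03,"ty":0,"tz":-0.036,"turn":0},{"tx":0.06,"ty":0,"tz":-0.036,"turn":0},{"tx":0.076,"ty":0,"tz":-0.036,"turn":0},{"tx":0.076,"ty":0,"tz":-0.036,"turn":0},{"tx":0.076,"ty":0,"tz":-0.036,"turn":0},{"tx":0.076,"ty":0,"tz":-0.015,"turn":0},{"tx":0.076,"ty":0,"tz":-0.005,"turn":0},{"tx":0.076,"ty":0,"tz":0.0,"turn":0},{"tx":0.076,"ty":0,"tz":0.0,"turn":0},{"tx":0.076,"ty":0,"tz":0.0,"turn":0}])

```text
time_s: 7.8
eef_pos: [0.5873, 0.0026, 0.1047]
eef_rot: [0.0, -0.689, 0.725, 0.0]
wrist_force: [-0.1, 0.5, 5.9]
opening: 0.159
```

```bash
python3 - <<'E'
from h import *
go(0.5878,0.0015,0.1045,-93)
p,d,c=shot('wrist','w7')
cv2.imwrite('pics/w7c.png',cv2.resize(p[40:260,150:430][:,:,::-1],None,fx=2.5,fy=2.5,interpolation=cv2.INTER_CUBIC))
E
```

```text
t=7.80 pos [0.5873 0.0026 0.1047] head -92.9 tilt -0.0003 0.0004 q6 1.42 F [-0.1  0.5  5.9] open 0.159
tx 0.0010 ty -0.0005 tz 0.0002 turn 0.1
```

View pics/w7c.png

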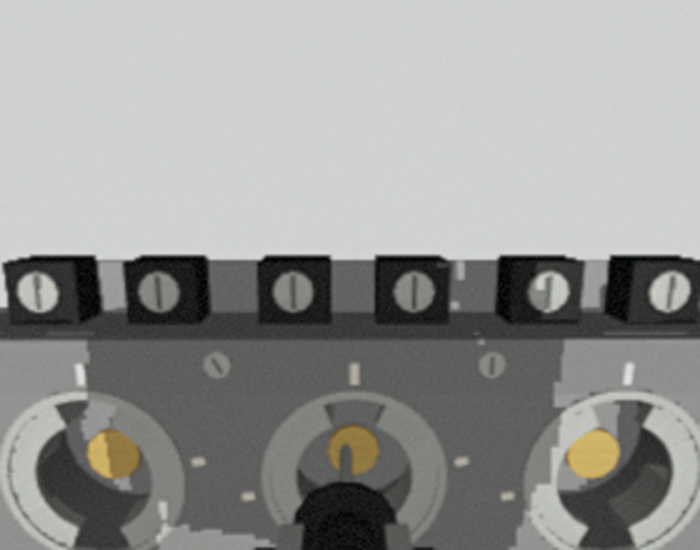

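move_arm(increments=[{"tx":0,"ty":0,"tz":-0.015,"turn":0},{"tx":0,"ty":0,"tz":-0.036,"turn":0},{"tx":0,"ty":0,"tz":-0.036,"turn":0},{"tx":0.03,"ty":0,"tz":-0.036,"turn":0},{"tx":0.06,"ty":0,"tz":-0.036,"turn":0},{"tx":0.077,"ty":0,"tz":-0.036,"turn":0},{"tx":0.077,"ty":0,"tz":-0.036,"turn":0},{"tx":0.077,"ty":0,"tz":-0.036,"turn":0},{"tx":0.077,"ty":0,"tz":-0.015,"turn":0},{"tx":0.077,"ty":0,"tz":-0.005,"turn":0},{"tx":0.077,"ty":0,"tz":0.0,"turn":0},{"tx":0.077,"ty":0,"tz":0.0,"turn":0},{"tx":0.077,"ty":0,"tz":0.0,"turn":0}])

```text
time_s: 8.93
eef_pos: [0.5835, -0.0742, 0.1048]
eef_rot: [0.0, -0.689, 0.725, 0.0]
wrist_force: [0.2, 0.6, 5.0]
opening: 0.166
```

```bash
python3 - <<'E'
from h import *
go(0.5838,-0.0745,0.1045,-93)
p,d,c=shot('wrist','w8')
cv2.imwrite('pics/w8c.png',cv2.resize(p[40:260,150:430][:,:,::-1],None,fx=2.5,fy=2.5,interpolation=cv2.INTER_CUBIC))
E
```

```text
t=8.93 pos [ 0.5835 -0.0742  0.1048] head -92.9 tilt 0.0000 0.0006 q6 1.29 F [0.2 0.6 5. ] open 0.166
tx 0.0003 ty -0.0003 tz 0.0003 turn 0.1
```

View pics/w8c.png

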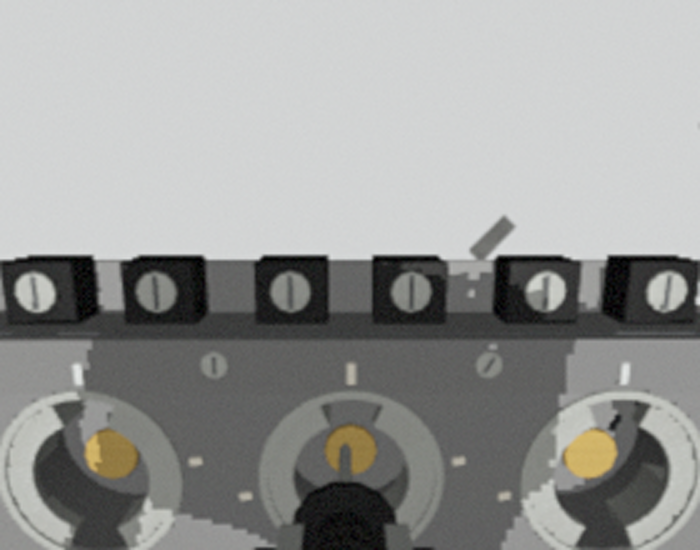

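move_arm(increments=[{"tx":0,"ty":0,"tz":-0.015,"turn":0},{"tx":0,"ty":0,"tz":-0.036,"turn":0},{"tx":0,"ty":0,"tz":-0.036,"turn":0},{"tx":0.03,"ty":0,"tz":-0.036,"turn":0},{"tx":0.06,"ty":0,"tz":-0.036,"turn":0},{"tx":0.076,"ty":0,"tz":-0.036,"turn":0},{"tx":0.076,"ty":0,"tz":-0.036,"turn":0},{"tx":0.076,"ty":0,"tz":-0.036,"turn":0},{"tx":0.076,"ty":0,"tz":-0.015,"turn":0},{"tx":0.076,"ty":0,"tz":-0.005,"turn":0},{"tx":0.076,"ty":0,"tz":0.0,"turn":0},{"tx":0.076,"ty":0,"tz":0.0,"turn":0},{"tx":0.076,"ty":0,"tz":0.0,"turn":0}])

```text
time_s: 10.07
eef_pos: [0.5796, -0.1501, 0.1049]
eef_rot: [0.0, -0.689, 0.725, 0.0]
wrist_force: [-0.5, 2.2, 4.7]
opening: 0.161
```

```bash
python3 - <<'E'
from h import *
go(0.58,-0.15,0.1045,-93)
p,d,c=shot('wrist','w9')
cv2.imwrite('pics/w9c.png',cv2.resize(p[40:260,150:430][:,:,::-1],None,fx=2.5,fy=2.5,interpolation=cv2.INTER_CUBIC))
E
```

```text
t=10.07 pos [ 0.5796 -0.1501  0.1049] head -92.9 tilt 0.0001 0.0006 q6 1.17 F [-0.5  2.2  4.7] open 0.161
tx -0.0001 ty -0.0004 tz 0.0004 turn 0.1
```

View pics/w9c.png

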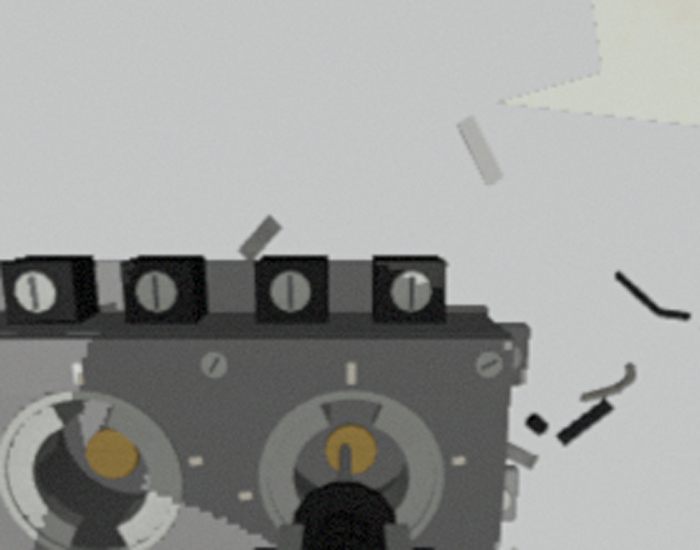

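```bash
python3 - <<'E'
from h import *
go(0.4424,-0.202,0.19,-93)
E
```

```text
t=10.12 pos [ 0.5798 -0.1502  0.1052] head -92.9 tilt 0.0006 0.0005 q6 1.17 F [0.5 2.1 5.1] open 0.164
tx 0.0588 ty 0.1345 tz -0.0849 turn 0.1
```

move_arm(increments=[{"tx":0,"ty":0,"tz":-0.03,"turn":0},{"tx":0,"ty":0,"tz":-0.06,"turn":0},{"tx":0.005,"ty":0.015,"tz":-0.085,"turn":0},{"tx":0.02,"ty":0.05,"tz":-0.085,"turn":0},{"tx":0.035,"ty":0.085,"tz":-0.085,"turn":0},{"tx":0.05,"ty":0.115,"tz":-0.085,"turn":0},{"tx":0.0585,"ty":0.1345,"tz":-0.085,"turn":0},{"tx":0.0585,"ty":0.1345,"tz":-0.085,"turn":0},{"tx":0.0585,"ty":0.1345,"tz":-0.085,"turn":0},{"tx":0.0585,"ty":0.1345,"tz":-0.085,"turn":0}])

```text
time_s: 10.95
eef_pos: [0.4425, -0.2024, 0.1898]
eef_rot: [0.0, -0.688, 0.725, -0.0]
wrist_force: [-0.7, 0.8, -0.1]
opening: 0.16
```

```bash
python3 - <<'E'
from h import *
go(0.4424,-0.202,0.19,-93)
p,d,c=shot('wrist','w10')
t=get_obs()['eef_pos']
P=cloud('w10')
m=(abs(P[...,2]-.066)<.004)&(abs(P[...,0]-.442)<.03)&(abs(P[...,1]+.202)<.03)
k=P[m]; print(len(k),k.mean(0),k.min(0),k.max(0))
print(proj('w10',[t-[0,0,.0773]]),proj('w10',[[.4424,-.202,.066]]))
cv2.imwrite('pics/w10c.png',cv2.resize(p[100:360,150:430][:,:,::-1],None,fx=2.3,fy=2.3,interpolation=cv2.INTER_CUBIC))
E
```

```text
t=10.95 pos [ 0.4425 -0.2024  0.1898] head -93.0 tilt 0.0010 -0.0004 q6 0.95 F [-0.7  0.8 -0.1] open 0.160
tx -0.0004 ty 0.0001 tz -0.0002 turn 0.0
317 [ 0.44141051 -0.20258109  0.06499192] [ 0.42778413 -0.2153378   0.06207584] [ 0.45417105 -0.18921103  0.06723286]
[[288.66714947 217.16734195]] [[288.23832636 200.89371738]]
```

View pics/w10c.png

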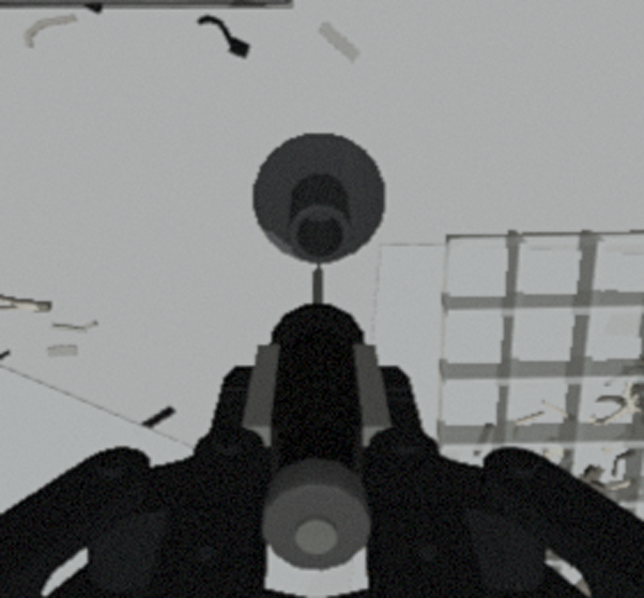

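move_arm(increments=[{"tx":0,"ty":0,"tz":0.03,"turn":0},{"tx":0,"ty":0,"tz":0.055,"turn":0},{"tx":0,"ty":0,"tz":0.075,"turn":0},{"tx":0,"ty":0,"tz":0.09,"turn":0},{"tx":0,"ty":0,"tz":0.099,"turn":0},{"tx":0,"ty":0,"tz":0.104,"turn":0},{"tx":0,"ty":0,"tz":0.104,"turn":0},{"tx":0,"ty":0,"tz":0.104,"turn":0}])

```text
time_s: 11.67
eef_pos: [0.4429, -0.2025, 0.0858]
eef_rot: [0.0, -0.689, 0.725, -0.0]
wrist_force: [1.1, -0.9, 0.8]
opening: 0.161
```

Free of side force; release.

move_arm(increments=[{"tx":0,"ty":0,"tz":0,"turn":0},{"tx":0,"ty":0,"tz":0,"turn":0},{"tx":0,"ty":0,"tz":0,"turn":0},{"tx":0,"ty":0,"tz":0,"turn":0},{"tx":0,"ty":0,"tz":0,"turn":0},{"tx":0,"ty":0,"tz":0,"turn":0},{"tx":0,"ty":0,"tz":0,"turn":0},{"tx":0,"ty":0,"tz":0,"turn":0},{"tx":0,"ty":0,"tz":-0.015,"turn":0},{"tx":0,"ty":0,"tz":-0.04,"turn":0},{"tx":0,"ty":0,"tz":-0.075,"turn":0},{"tx":0,"ty":0,"tz":-0.115,"turn":0},{"tx":0,"ty":0,"tz":-0.15,"turn":0},{"tx":0,"ty":0,"tz":-0.165,"turn":0},{"tx":0,"ty":0,"tz":-0.165,"turn":0}], gripper=0.8)

```text
time_s: 12.92
eef_pos: [0.444, -0.2041, 0.2554]
eef_rot: [0.001, -0.688, 0.725, -0.004]
wrist_force: [-0.2, 0.5, -0.2]
opening: 0.801
```

```bash
python3 - <<'E'
from h import *
p,d,c=shot('wrist','w11'); shot('top','t11')
P=cloud('w11')
m=(abs(P[...,2]-.131)<.006)&(abs(P[...,0]-.442)<.03)&(abs(P[...,1]+.202)<.03)
k=P[m]; print(len(k),k.mean(0),k.min(0),k.max(0))
P=cloud('t11')
for nm,(u0,u1,v0,v1) in dict(c1=(155,225,155,220),c2=(120,180,220,275)).items():
    s=P[v0:v1,u0:u1].reshape(-1,3)
    for lo,hi in [(0.026,.036),(.056,.068)]:
        k=s[(s[:,2]>lo)&(s[:,2]<hi)]
        if len(k): print(nm,lo,len(k),k.mean(0).round(4),np.ptp(k,0).round(4), cv2.minAreaRect(k[:,:2].astype(np.float32)))
go(.40,.27,.25,-93)
E
```

```text
323 [ 0.44207153 -0.20206435  0.13310021] [ 0.43182429 -0.21163563  0.12616102] [ 0.45096485 -0.19236397  0.13609123]
c1 0.026 253 [0.5933 0.2693 0.031 ] [0.1046 0.1037 0.0094] ((0.6211000680923462, 0.28670579195022583), (0.13011199235916138, 0.05120271444320679), 32.814308166503906)
c1 0.056 85 [0.5889 0.2662 0.061 ] [0.0322 0.033  0.0081] ((0.5888649821281433, 0.26608943939208984), (0.038762569427490234, 0.013535873033106327), 50.77688217163086)
c2 0.026 246 [0.4262 0.3287 0.031 ] [0.0519 0.0525 0.0097] ((0.42591819167137146, 0.33060386776924133), (0.05088602751493454, 0.05201546102762222), 64.84579467773438)
c2 0.056 94 [0.4263 0.3309 0.0606] [0.0284 0.0353 0.0105] ((0.426272988319397, 0.33137789368629456), (0.03876933082938194, 0.014178941026329994), 56.90403747558594)
t=13.02 pos [ 0.4419 -0.2025  0.2505] head -93.0 tilt 0.0008 -0.0006 q6 0.95 F [-0.6  1.3  0.1] open 0.796
tx -0.4697 ty 0.0666 tz 0.0001 turn 0.0
```

View pics/t11.png

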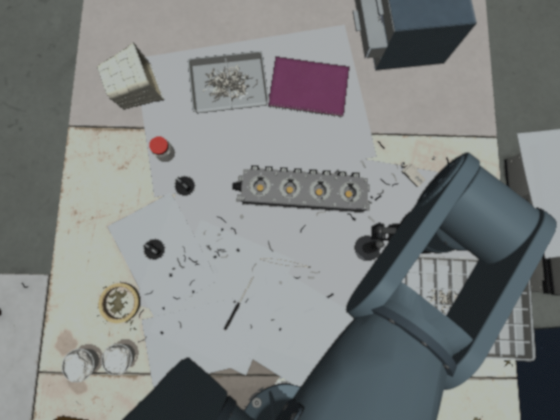

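View pics/w11.png

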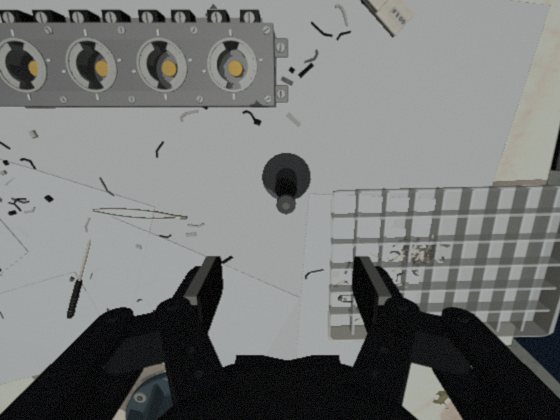

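```bash
python3 - <<'E'
from h import *
go(.588,.267,.23,-39)
E
```

```text
t=13.02 pos [ 0.4419 -0.2025  0.2505] head -93.0 tilt 0.0008 -0.0006 q6 0.95 F [-0.6  1.3  0.1] open 0.796
tx -0.4765 ty -0.1213 tz 0.0203 turn -54.0
```

move_arm(increments=[{"tx":-0.04,"ty":-0.01,"tz":0.002,"turn":-7},{"tx":-0.08,"ty":-0.02,"tz":0.004,"turn":-14},{"tx":-0.12,"ty":-0.03,"tz":0.006,"turn":-21},{"tx":-0.16,"ty":-0.04,"tz":0.008,"turn":-28},{"tx":-0.2,"ty":-0.05,"tz":0.01,"turn":-35},{"tx":-0.24,"ty":-0.06,"tz":0.01,"turn":-42},{"tx":-0.28,"ty":-0.07,"tz":0.01,"turn":-49},{"tx":-0.32,"ty":-0.08,"tz":0.012,"turn":-54},{"tx":-0.36,"ty":-0.09,"tz":0.014,"turn":-54},{"tx":-0.4,"ty":-0.1,"tz":0.016,"turn":-54},{"tx":-0.44,"ty":-0.112,"tz":0.018,"turn":-54},{"tx":-0.465,"ty":-0.118,"tz":0.02,"turn":-54},{"tx":-0.4765,"ty":-0.121,"tz":0.02,"turn":-54},{"tx":-0.4765,"ty":-0.121,"tz":0.02,"turn":-54},{"tx":-0.4765,"ty":-0.121,"tz":0.02,"turn":-54},{"tx":-0.4765,"ty":-0.121,"tz":0.02,"turn":-54}])

```text
time_s: 14.35
eef_pos: [0.587, 0.2656, 0.2293]
eef_rot: [0.001, 0.942, -0.334, -0.001]
wrist_force: [0.6, -0.1, 0.4]
opening: 0.8
```

```bash
python3 - <<'E'
from h import *
go(.588,.267,.23,-39)
p,d,c=shot('wrist','w12'); shot('top','t12')
P=cloud('w12')
for lo,hi in [(.027,.036),(.057,.068)]:
    m=((P[...,2]>lo)&(P[...,2]<hi)&(abs(P[...,0]-.588)<.05)&(abs(P[...,1]-.267)<.05))
    m=cv2.morphologyEx(m.astype(np.uint8),cv2.MORPH_OPEN,np.ones((3,3)))>0
    k=P[m]; print(len(k),k.mean(0),cv2.minAreaRect(k[:,:2].astype(np.float32)))
E
```

```text
t=14.35 pos [0.587  0.2656 0.2293] head -39.1 tilt -0.0019 -0.0011 q6 0.92 F [ 0.6 -0.1  0.4] open 0.800
tx -0.0002 ty -0.0017 tz -0.0007 turn -0.1
1008 [0.59056931 0.27094997 0.03183263] ((0.5903624296188354, 0.26992568373680115), (0.04867231845855713, 0.05123862624168396), 50.0473747253418)
434 [0.58929922 0.26947478 0.06169223] ((0.5890372395515442, 0.26912158727645874), (0.03730940818786621, 0.013319236226379871), 50.641143798828125)
```

View pics/w12.png

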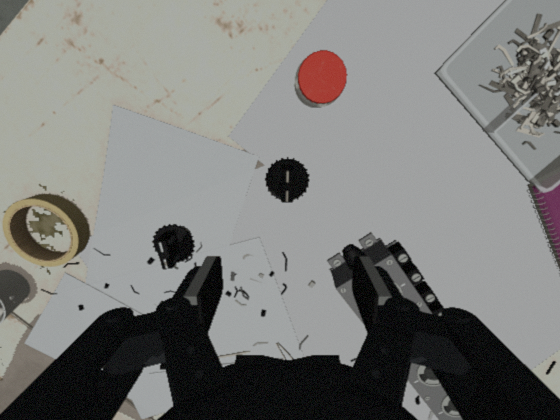

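View pics/t12.png

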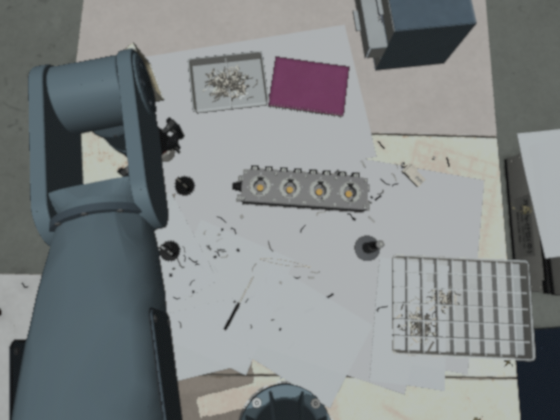

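```bash
python3 - <<'E'
from h import *
go(.589,.2687,.036,-39.4)
E
```

```text
t=14.45 pos [0.5875 0.2654 0.2302] head -39.1 tilt -0.0004 -0.0005 q6 0.92 F [0.4 0.  0.3] open 0.804
tx -0.0009 ty -0.0036 tz 0.1942 turn 0.3
```

move_arm(increments=[{"tx":-0.001,"ty":-0.0035,"tz":0.035,"turn":0.3},{"tx":-0.001,"ty":-0.0035,"tz":0.075,"turn":0.3},{"tx":-0.001,"ty":-0.0035,"tz":0.115,"turn":0.3},{"tx":-0.001,"ty":-0.0035,"tz":0.145,"turn":0.3},{"tx":-0.001,"ty":-0.0035,"tz":0.17,"turn":0.3},{"tx":-0.001,"ty":-0.0035,"tz":0.185,"turn":0.3},{"tx":-0.001,"ty":-0.0035,"tz":0.194,"turn":0.3},{"tx":-0.001,"ty":-0.0035,"tz":0.194,"turn":0.3},{"tx":-0.001,"ty":-0.0035,"tz":0.194,"turn":0.3}])

```text
time_s: 15.2
eef_pos: [0.5899, 0.2702, 0.0374]
eef_rot: [-0.0, 0.942, -0.337, 0.001]
wrist_force: [-0.1, 0.5, 0.6]
opening: 0.799
```

```bash
python3 - <<'E'
from h import *
go(.589,.2687,.036,-39.4)
p,d,c=shot('wrist','w13')
E
```

```text
t=15.20 pos [0.5899 0.2702 0.0374] head -39.3 tilt 0.0014 0.0004 q6 0.93 F [-0.1  0.5  0.6] open 0.799
tx 0.0002 ty 0.0017 tz 0.0014 turn 0.1
```

View pics/w13.png

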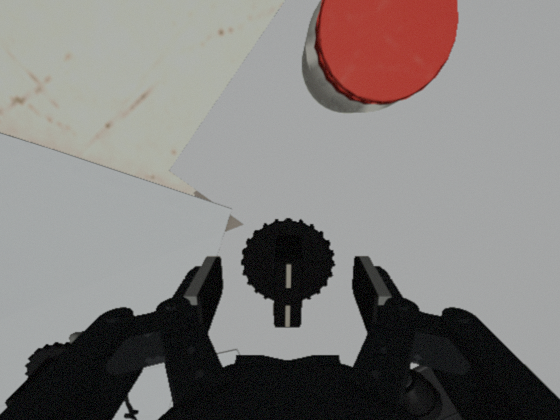

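move_arm(increments=[{"tx":0,"ty":0,"tz":0,"turn":0},{"tx":0,"ty":0,"tz":0,"turn":0},{"tx":0,"ty":0,"tz":0,"turn":0},{"tx":0,"ty":0,"tz":0,"turn":0},{"tx":0,"ty":0,"tz":0,"turn":0},{"tx":0,"ty":0,"tz":0,"turn":0},{"tx":0,"ty":0,"tz":0,"turn":0},{"tx":0,"ty":0,"tz":0,"turn":0},{"tx":0,"ty":0,"tz":0,"turn":0},{"tx":0,"ty":0,"tz":0,"turn":0}], gripper=0)

```text
time_s: 16.08
eef_pos: [0.5893, 0.2706, 0.037]
eef_rot: [-0.0, 0.942, -0.336, 0.0]
wrist_force: [-1.9, 0.0, 6.1]
opening: 0.153
```

```bash
python3 - <<'E'
from h import *
go(.589,.2687,.036,-39.4)
p,d,c=shot('wrist','w14')
P=cloud('w14')
for lo,hi in [(.027,.036),(.057,.068)]:
    m=((P[...,2]>lo)&(P[...,2]<hi)&(abs(P[...,0]-.588)<.04)&(abs(P[...,1]-.267)<.04))
    m=cv2.morphologyEx(m.astype(np.uint8),cv2.MORPH_OPEN,np.ones((3,3)))>0
    k=P[m]; print(len(k),k.mean(0),cv2.minAreaRect(k[:,:2].astype(np.float32)))
cv2.imwrite('pics/w14c.png',cv2.resize(p[180:400,150:430][:,:,::-1],None,fx=2.3,fy=2.3,interpolation=cv2.INTER_CUBIC))
E
```

```text
t=16.08 pos [0.5893 0.2706 0.037 ] head -39.3 tilt 0.0006 0.0002 q6 0.93 F [-1.9  0.   6.1] open 0.153
tx 0.0009 ty 0.0017 tz 0.0010 turn 0.1
2180 [0.59761774 0.28074701 0.03161291] ((0.5948807001113892, 0.27753597497940063), (0.03368024528026581, 0.05376888066530228), 50.87886047363281)
2743 [0.59101846 0.27324866 0.06199645] ((0.5870019197463989, 0.27380359172821045), (0.038124240934848785, 0.035866256803274155), 23.803686141967773)
```

View pics/w14c.png

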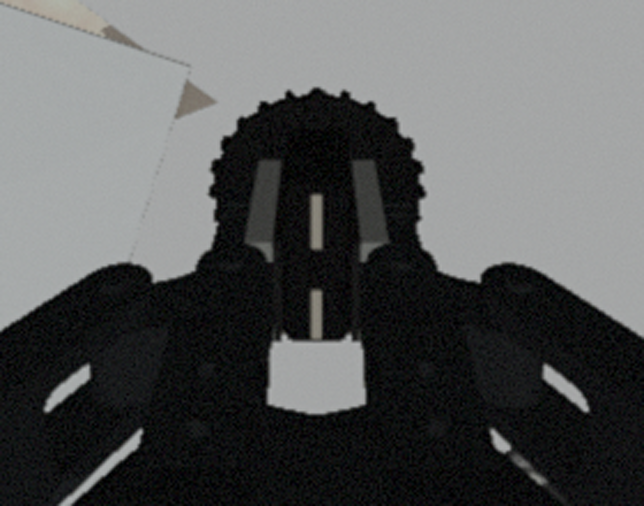

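```bash
python3 - <<'E'
from h import *
p,d,K,o,R=load('w14')
def ray(u,v,z):
    r=R@np.array([(u-K[0,2])/K[0,0],-(v-K[1,2])/K[1,1],-1]); return o+r*(z-o[2])/r[2]
O,RT=st()
for v in (195,250,270,290,338):
    X=ray(150+316/2.3,180+v/2.3,.0625); print(v,X.round(4),(RT.T@(X-O['eef_pos'])).round(4))
X=ray(150+316/2.3,180+95/2.3,.0325); print(X,(RT.T@(X-O['eef_pos'])).round(4))
print(p[260:332:2,287].mean(1).round())
E
```

```text
195 [0.5989 0.2829 0.0625] [-0.0003 -0.0157 -0.0256]
250 [0.5911 0.2734 0.0625] [-0.0004 -0.0033 -0.0256]
270 [0.5881 0.2697 0.0625] [-0.0004  0.0014 -0.0256]
290 [0.5851 0.266  0.0625] [-0.0004  0.0062 -0.0256]
338 [0.5775 0.2568 0.0625] [-0.0004  0.0181 -0.0256]
[0.60495857 0.29023852 0.0325    ] [-0.0003 -0.0251  0.0045]
[  2.   0.  70. 128. 130. 129. 129. 129. 128. 127. 128. 130. 128. 130.
  71.   7.  15.  13.   3.   0.  14.  17.  17.  94. 128. 128. 128. 129.
 131. 130. 130. 128. 131. 121. 106. 167.]
```

```bash
python3 - <<'E'
from h import *
go(.5898,.0766,.135,87.1)
E
```

```text
t=16.13 pos [0.5893 0.2706 0.0369] head -39.3 tilt 0.0005 0.0002 q6 0.93 F [-0.6  0.4  5.9] open 0.148
tx 0.1233 ty 0.1498 tz -0.0981 turn -126.4
```

move_arm(increments=[{"tx":0,"ty":0,"tz":-0.01,"turn":0},{"tx":0,"ty":0,"tz":-0.03,"turn":0},{"tx":0,"ty":0,"tz":-0.06,"turn":-6},{"tx":0.003,"ty":0.004,"tz":-0.09,"turn":-13},{"tx":0.012,"ty":0.015,"tz":-0.098,"turn":-20},{"tx":0.022,"ty":0.027,"tz":-0.098,"turn":-27},{"tx":0.032,"ty":0.039,"tz":-0.098,"turn":-34},{"tx":0.042,"ty":0.051,"tz":-0.098,"turn":-41},{"tx":0.052,"ty":0.063,"tz":-0.098,"turn":-48},{"tx":0.062,"ty":0.075,"tz":-0.098,"turn":-55},{"tx":0.072,"ty":0.087,"tz":-0.098,"turn":-62},{"tx":0.082,"ty":0.1,"tz":-0.098,"turn":-69},{"tx":0.092,"ty":0.112,"tz":-0.098,"turn":-76},{"tx":0.102,"ty":0.124,"tz":-0.098,"turn":-83},{"tx":0.112,"ty":0.136,"tz":-0.098,"turn":-90},{"tx":0.119,"ty":0.145,"tz":-0.098,"turn":-97},{"tx":0.1235,"ty":0.15,"tz":-0.098,"turn":-104},{"tx":0.1235,"ty":0.15,"tz":-0.098,"turn":-111},{"tx":0.1235,"ty":0.15,"tz":-0.098,"turn":-118},{"tx":0.1235,"ty":0.15,"tz":-0.098,"turn":-124}])

```text
time_s: 17.8
eef_pos: [0.5894, 0.0758, 0.1344]
eef_rot: [-0.0, 0.737, 0.676, -0.0]
wrist_force: [0.9, 0.9, -0.7]
opening: 0.148
```

```bash
python3 - <<'E'
from h import *
go(.5898,.0766,.135,87.1)
E
```

```text
t=17.80 pos [0.5894 0.0758 0.1344] head 85.0 tilt -0.0004 -0.0000 q6 -1.56 F [ 0.9  0.9 -0.7] open 0.148
tx 0.0009 ty 0.0003 tz -0.0006 turn -2.1
```

move_arm(increments=[{"tx":0,"ty":0,"tz":0,"turn":-2.2},{"tx":0,"ty":0,"tz":0,"turn":-2.2},{"tx":0,"ty":0,"tz":0,"turn":-2.2}])

```text
time_s: 18.05
eef_pos: [0.5894, 0.0761, 0.1344]
eef_rot: [-0.0, 0.726, 0.687, -0.0]
wrist_force: [-0.8, 0.5, -0.4]
opening: 0.153
```

```bash
python3 - <<'E'
from h import *
for i in range(3): go(.5898,.0766,.135,87.1); p,d,c=shot('wrist','w15')
cv2.imwrite('pics/w15c.png',cv2.resize(p[140:400,150:430][:,:,::-1],None,fx=2.3,fy=2.3,interpolation=cv2.INTER_CUBIC))
E
```

```text
t=18.05 pos [0.5894 0.0761 0.1344] head 86.8 tilt -0.0002 0.0000 q6 -1.59 F [-0.8  0.5 -0.4] open 0.153
tx 0.0005 ty 0.0003 tz -0.0006 turn -0.3
t=18.10 pos [0.5895 0.0761 0.1343] head 86.8 tilt -0.0001 -0.0000 q6 -1.59 F [ 0.6 -0.   0.1] open 0.146
tx 0.0005 ty 0.0003 tz -0.0007 turn -0.3
t=18.15 pos [0.5895 0.0762 0.1343] head 86.8 tilt -0.0001 0.0000 q6 -1.59 F [-0.  -0.1 -1.2] open 0.155
tx 0.0005 ty 0.0003 tz -0.0007 turn -0.3
```

View pics/w15c.png

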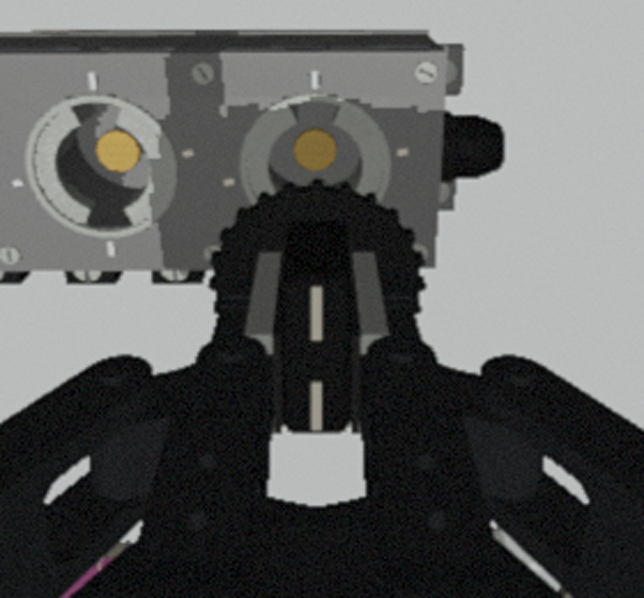

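```bash
python3 - <<'E'
from h import *
p,d,K,o,R=load('w15')
def ray(u,v,z):
    r=R@np.array([(u-K[0,2])/K[0,0],-(v-K[1,2])/K[1,1],-1]); return o+r*(z-o[2])/r[2]
hsv=cv2.cvtColor(p,cv2.COLOR_RGB2HSV)
m=((hsv[...,0]>8)&(hsv[...,0]<30)&(hsv[...,1]>100)).astype(np.uint8)
c,l,s,ce=cv2.connectedComponentsWithStats(m)
for i in range(1,c):
    if s[i,4]>100 and s[i,1]<300: print(s[i],ce[i],ray(*ce[i],.031).round(4))
E
```

```text
[192 196  19  19 267] [200.88389513 205.01498127] [0.5841 0.0015 0.031 ]
[278 196  18  18 259] [286.59459459 204.47876448] [0.5879 0.077  0.031 ]
[105 198  17  17 196] [112.7755102  206.78571429] [ 0.5814 -0.0764  0.031 ]
```

move_arm(increments=[{"tx":0.0007,"ty":-0.0025,"tz":0.01,"turn":-0.3},{"tx":0.0007,"ty":-0.0025,"tz":0.025,"turn":-0.3},{"tx":0.0007,"ty":-0.0025,"tz":0.037,"turn":-0.3},{"tx":0.0007,"ty":-0.0025,"tz":0.043,"turn":-0.3},{"tx":0.0007,"ty":-0.0025,"tz":0.043,"turn":-0.3},{"tx":0.0007,"ty":-0.0025,"tz":0.043,"turn":-0.3}])

```text
time_s: 18.7
eef_pos: [0.5868, 0.077, 0.0907]
eef_rot: [-0.0, 0.724, 0.69, -0.0]
wrist_force: [-0.1, -0.7, -0.7]
opening: 0.153
```

move_arm(increments=[{"tx":0,"ty":0,"tz":0.003,"turn":0},{"tx":0,"ty":0,"tz":0.006,"turn":0},{"tx":0,"ty":0,"tz":0.009,"turn":0},{"tx":0,"ty":0,"tz":0.01,"turn":0},{"tx":0,"ty":0,"tz":0.01,"turn":0}])

```text
time_s: 19.12
eef_pos: [0.5868, 0.0767, 0.081]
eef_rot: [-0.0, 0.724, 0.69, -0.0]
wrist_force: [-1.9, -2.3, -1.0]
opening: 0.152
```

```bash
python3 - <<'E'
from h import *
go(.587,.0768,.068,87.1)
p,d,c=shot('wrist','w16')
E
```

```text
t=19.12 pos [0.5868 0.0767 0.081 ] head 87.2 tilt -0.0007 -0.0004 q6 -1.59 F [-1.9 -2.3 -1. ] open 0.152
tx 0.0001 ty 0.0002 tz 0.0130 turn 0.1
```

View pics/w16.png

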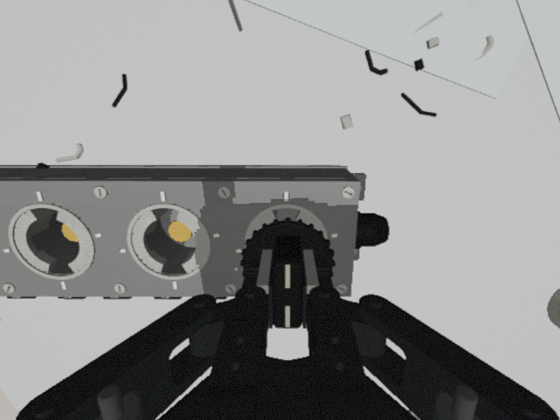

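move_arm(increments=[{"tx":-0.0004,"ty":-0.0004,"tz":0.003,"turn":0},{"tx":-0.0004,"ty":-0.0004,"tz":0.006,"turn":0},{"tx":-0.0004,"ty":-0.0004,"tz":0.009,"turn":0},{"tx":-0.0004,"ty":-0.0004,"tz":0.012,"turn":0},{"tx":-0.0004,"ty":-0.0004,"tz":0.012,"turn":0},{"tx":-0.0004,"ty":-0.0004,"tz":0.012,"turn":0}])

```text
time_s: 19.67
eef_pos: [0.5865, 0.0767, 0.0687]
eef_rot: [-0.0, 0.724, 0.69, -0.0]
wrist_force: [-1.2, 0.3, -2.7]
opening: 0.153
```

move_arm(increments=[{"tx":0,"ty":0,"tz":0.003,"turn":0},{"tx":0,"ty":0,"tz":0.006,"turn":0},{"tx":0,"ty":0,"tz":0.008,"turn":0},{"tx":0,"ty":0,"tz":0.008,"turn":0},{"tx":0,"ty":0,"tz":0.008,"turn":0}])

```text
time_s: 20.08
eef_pos: [0.5867, 0.0766, 0.0618]
eef_rot: [0.0, 0.724, 0.69, -0.0]
wrist_force: [-4.6, -1.3, 4.2]
opening: 0.153
```

move_arm(increments=[{"tx":0,"ty":-0.0006,"tz":0.001,"turn":0},{"tx":0,"ty":-0.0006,"tz":0.0022,"turn":0},{"tx":0,"ty":-0.0006,"tz":0.0022,"turn":0},{"tx":0,"ty":-0.0006,"tz":0.0022,"turn":0}])

```text
time_s: 20.42
eef_pos: [0.5867, 0.0766, 0.0602]
eef_rot: [0.0, 0.724, 0.69, 0.0]
wrist_force: [-4.4, -0.9, 7.9]
opening: 0.149
```

```bash
python3 - <<'E'
from h import *
go(.587,.0768,.060,87.1)
p,d,c=shot('wrist','w17')
P=cloud('w17'); O,RT=st()
# flange height near far edge
for (u,v) in [(287,225),(265,232),(310,232),(287,275),(287,310)]: print(u,v,P[v,u].round(4))
cv2.imwrite('pics/w17c.png',cv2.resize(p[140:400,150:430][:,:,::-1],None,fx=2.3,fy=2.3,interpolation=cv2.INTER_CUBIC))
E
```

```text
t=20.42 pos [0.5867 0.0766 0.0602] head 87.2 tilt 0.0011 -0.0001 q6 -1.59 F [-4.4 -0.9  7.9] open 0.149
tx 0.0002 ty 0.0003 tz 0.0002 turn 0.1
287 225 [0.5658 0.0788 0.0553]
265 232 [0.569  0.0666 0.0558]
310 232 [0.5703 0.091  0.0556]
287 275 [0.5779 0.0782 0.086 ]
287 310 [0.5972 0.0772 0.0854]
```

View pics/w17c.png

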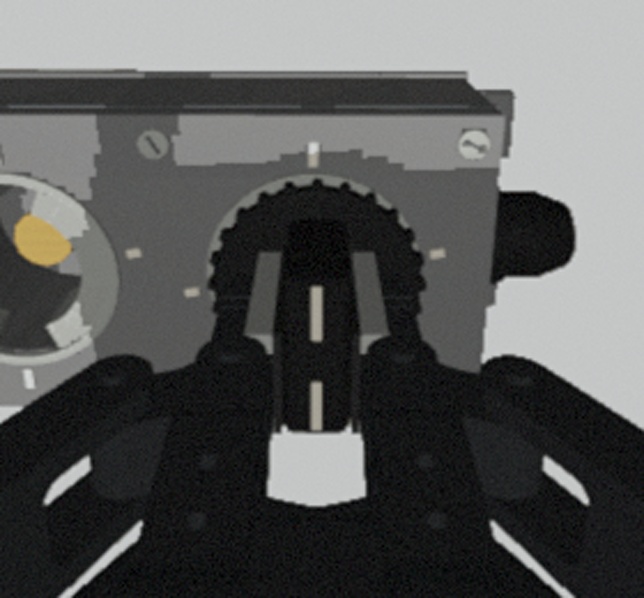

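move_arm(increments=[{"tx":0.0001,"ty":-0.0005,"tz":0.0003,"turn":6},{"tx":0.0003,"ty":-0.0005,"tz":0.0003,"turn":12},{"tx":0.0004,"ty":-0.0005,"tz":0.0003,"turn":18},{"tx":0.0005,"ty":-0.0004,"tz":0.0003,"turn":24},{"tx":0.0006,"ty":-0.0003,"tz":0.0003,"turn":30}])

```text
time_s: 20.88
eef_pos: [0.5872, 0.0774, 0.0602]
eef_rot: [0.001, 0.879, 0.477, 0.001]
wrist_force: [-3.5, 0.1, 6.9]
opening: 0.154
```

```bash
python3 - <<'E'
from h import *
go(.587,.0768,.060,7.1); print(get_obs()['torque'])
E
```

```text
t=20.88 pos [0.5872 0.0774 0.0602] head 56.9 tilt 0.0030 0.0002 q6 -1.06 F [-3.5  0.1  6.9] open 0.154
tx -0.0006 ty 0.0002 tz 0.0002 turn 49.8
[-0.0676117   0.52449705  0.02989188]
```

move_arm(increments=[{"tx":0.0001,"ty":0,"tz":0.0002,"turn":6.5},{"tx":0.0003,"ty":0.0,"tz":0.0002,"turn":13},{"tx":0.0004,"ty":0.0001,"tz":0.0002,"turn":19.5},{"tx":0.0005,"ty":0.0001,"tz":0.0002,"turn":26},{"tx":0.0006,"ty":0.0002,"tz":0.0002,"turn":32.5},{"tx":0.0007,"ty":0.0003,"tz":0.0002,"turn":39},{"tx":0.0008,"ty":0.0003,"tz":0.0002,"turn":44},{"tx":0.0009,"ty":0.0004,"tz":0.0002,"turn":48},{"tx":0.0009,"ty":0.0004,"tz":0.0002,"turn":50},{"tx":0.0009,"ty":0.0004,"tz":0.0002,"turn":50}])

```text
time_s: 21.72
eef_pos: [0.589, 0.0779, 0.0605]
eef_rot: [0.0, 0.998, 0.062, 0.003]
wrist_force: [-0.6, -0.0, 7.6]
opening: 0.151
```

```bash
python3 - <<'E'
from h import *
go(.587,.0768,.060,7.1); print(get_obs()['torque'])
p,d,c=shot('wrist','w18')
E
```

```text
t=21.72 pos [0.589  0.0779 0.0605] head 7.1 tilt 0.0051 0.0001 q6 -0.19 F [-0.6 -0.   7.6] open 0.151
tx -0.0021 ty 0.0008 tz 0.0005 turn -0.0
[ 0.00594985  0.08055903 -0.01076909]
```

View pics/w18.png

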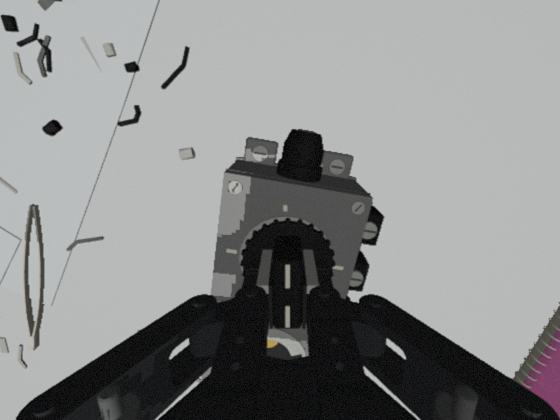

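move_arm(increments=[{"tx":0,"ty":0,"tz":0,"turn":1},{"tx":0,"ty":0,"tz":0,"turn":2},{"tx":0,"ty":0,"tz":0,"turn":2},{"tx":0,"ty":0,"tz":-0.001,"turn":2},{"tx":0,"ty":0,"tz":-0.0025,"turn":2},{"tx":0,"ty":0,"tz":-0.004,"turn":2},{"tx":0,"ty":0,"tz":-0.004,"turn":2}])

```text
time_s: 22.35
eef_pos: [0.5889, 0.0779, 0.0643]
eef_rot: [0.0, 0.999, 0.045, 0.003]
wrist_force: [2.2, 0.0, 4.1]
opening: 0.154
```

```bash
python3 - <<'E'
from h import *
go(.587,.0768,.060,7.1); print(get_obs()['torque'])
E
```

```text
t=22.35 pos [0.5889 0.0779 0.0643] head 5.2 tilt 0.0051 0.0001 q6 -0.16 F [2.2 0.  4.1] open 0.154
tx -0.0020 ty 0.0009 tz 0.0043 turn -1.9
[ 0.01315609 -0.50858227  0.04356243]
```

move_arm(increments=[{"tx":0,"ty":0,"tz":-0.001,"turn":0},{"tx":0,"ty":0,"tz":-0.0015,"turn":0},{"tx":0,"ty":0,"tz":-0.0015,"turn":0}])

```text
time_s: 22.6
eef_pos: [0.5884, 0.0778, 0.0647]
eef_rot: [-0.0, 0.999, 0.045, 0.002]
wrist_force: [4.6, -0.1, 1.6]
opening: 0.157
```

move_arm(increments=[{"tx":0,"ty":0,"tz":0,"turn":0},{"tx":0,"ty":0,"tz":0,"turn":0},{"tx":0,"ty":0,"tz":0,"turn":0},{"tx":0,"ty":0,"tz":0,"turn":0},{"tx":0,"ty":0,"tz":0,"turn":0},{"tx":0,"ty":0,"tz":-0.015,"turn":0},{"tx":0,"ty":0,"tz":-0.04,"turn":0},{"tx":0,"ty":0,"tz":-0.075,"turn":0},{"tx":0,"ty":0,"tz":-0.11,"turn":0},{"tx":0,"ty":0,"tz":-0.14,"turn":0},{"tx":0,"ty":0,"tz":-0.16,"turn":0},{"tx":0,"ty":0,"tz":-0.16,"turn":0},{"tx":0,"ty":0,"tz":-0.16,"turn":0}], gripper=0.5)

```text
time_s: 23.68
eef_pos: [0.5873, 0.0778, 0.2255]
eef_rot: [0.0, 0.999, 0.045, 0.001]
wrist_force: [-0.8, 0.4, -0.7]
opening: 0.499
```

```bash
python3 - <<'E'
from h import *
go(.42,.30,.24,5)
p,d,c=shot('wrist','w19'); shot('top','t19')
P=cloud('w19')
for lo,hi in [(.05,.065),(.078,.098)]:
    m=((P[...,2]>lo)&(P[...,2]<hi)&(abs(P[...,0]-.588)<.035)&(abs(P[...,1]-.077)<.035))
    m=cv2.morphologyEx(m.astype(np.uint8),cv2.MORPH_OPEN,np.ones((3,3)))>0
    k=P[m]; print(len(k),np.median(k,0).round(4),cv2.minAreaRect(k[:,:2].astype(np.float32)) if len(k) else 0)
P=cloud('t19'); s=P[215:285,120:215].reshape(-1,3)
for lo,hi in [(0.026,.036),(.056,.068)]:
        k=s[(s[:,2]>lo)&(s[:,2]<hi)]
        if len(k): print(lo,len(k),k.mean(0).round(4),np.ptp(k,0).round(4), cv2.minAreaRect(k[:,:2].astype(np.float32)))
E
```

```text
t=23.68 pos [0.5873 0.0778 0.2255] head 5.2 tilt 0.0028 -0.0002 q6 -0.16 F [-0.8  0.4 -0.7] open 0.499
tx -0.1464 ty -0.2365 tz -0.0150 turn 0.2
1275 [0.5871 0.0799 0.0596] ((0.589225172996521, 0.07837311923503876), (0.053462933748960495, 0.05099202319979668), 1.7837626934051514)
529 [0.5896 0.0782 0.0895] ((0.5897637009620667, 0.07687873393297195), (0.01320431474596262, 0.03718677535653114), 5.170508861541748)
0.026 136 [0.4246 0.3008 0.0311] [0.1093 0.1211 0.0084] ((0.3862684667110443, 0.3351988196372986), (0.037847355008125305, 0.16012945771217346), 47.51033020019531)
0.056 80 [0.4247 0.2954 0.0614] [0.0259 0.0294 0.0086] ((0.4247198700904846, 0.2952318489551544), (0.032557178288698196, 0.013772241771221161), 58.477481842041016)
```

View pics/w19.png

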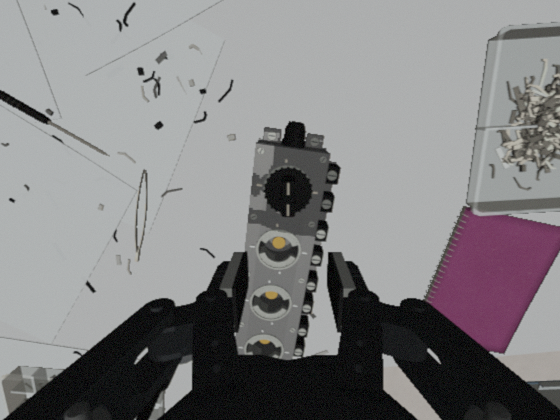

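View pics/t19.png

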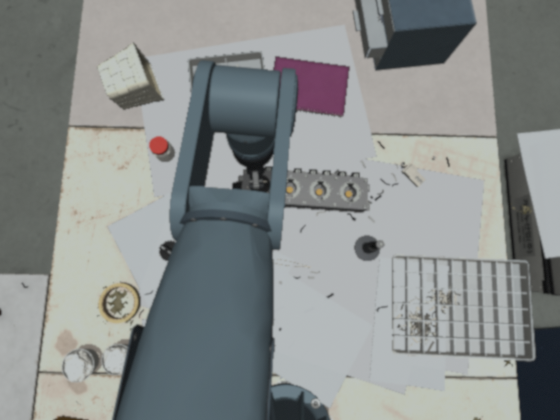

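```bash
python3 - <<'E'
from h import *
go(.425,.297,.225,-31.5)
E
```

```text
t=23.78 pos [0.5857 0.0778 0.2226] head 5.2 tilt -0.0024 0.0001 q6 -0.16 F [-0.4  0.1 -1. ] open 0.504
tx -0.1402 ty -0.2329 tz -0.0020 turn 36.7
```

move_arm(increments=[{"tx":-0.02,"ty":-0.033,"tz":-0.003,"turn":6},{"tx":-0.04,"ty":-0.066,"tz":-0.003,"turn":12},{"tx":-0.06,"ty":-0.1,"tz":-0.003,"turn":18},{"tx":-0.08,"ty":-0.133,"tz":-0.003,"turn":24},{"tx":-0.1,"ty":-0.166,"tz":-0.003,"turn":30},{"tx":-0.12,"ty":-0.2,"tz":-0.003,"turn":36},{"tx":-0.133,"ty":-0.222,"tz":-0.003,"turn":36.7},{"tx":-0.14,"ty":-0.233,"tz":-0.003,"turn":36.7},{"tx":-0.14,"ty":-0.233,"tz":-0.003,"turn":36.7},{"tx":-0.14,"ty":-0.233,"tz":-0.003,"turn":36.7},{"tx":-0.14,"ty":-0.233,"tz":-0.003,"turn":36.7}], gripper=0.7)

```text
time_s: 24.7
eef_pos: [0.4266, 0.2962, 0.2263]
eef_rot: [0.001, 0.962, -0.271, -0.0]
wrist_force: [0.3, -0.7, 1.0]
opening: 0.699
```

```bash
python3 - <<'E'
from h import *
go(.425,.297,.225,-31.5)
p,d,c=shot('wrist','w20')
P=cloud('w20')
for lo,hi in [(.027,.036),(.057,.068)]:
    m=((P[...,2]>lo)&(P[...,2]<hi)&(abs(P[...,0]-.425)<.05)&(abs(P[...,1]-.297)<.05))
    m=cv2.morphologyEx(m.astype(np.uint8),cv2.MORPH_OPEN,np.ones((3,3)))>0
    k=P[m]; print(len(k),k.mean(0),cv2.minAreaRect(k[:,:2].astype(np.float32)))
E
```

```text
t=24.70 pos [0.4266 0.2962 0.2263] head -31.5 tilt -0.0009 -0.0010 q6 0.93 F [ 0.3 -0.7  1. ] open 0.699
tx -0.0018 ty 0.0001 tz 0.0013 turn -0.0
1017 [0.42437809 0.29817871 0.03182176] ((0.42363864183425903, 0.2969819903373718), (0.048808254301548004, 0.05227445438504219), 58.729488372802734)
426 [0.42362195 0.29674526 0.06172243] ((0.4234127700328827, 0.29609936475753784), (0.036988530308008194, 0.013214592821896076), 58.02823257446289)
```

View pics/w20.png

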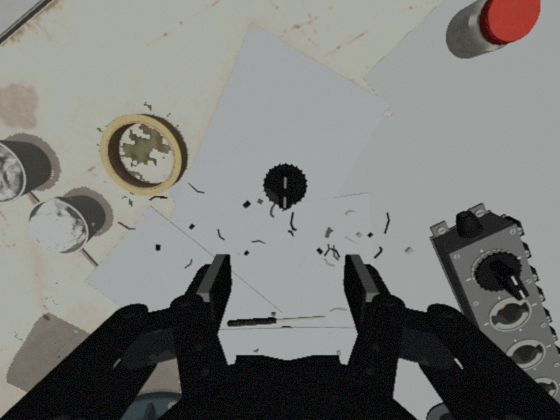

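```bash
python3 - <<'E'
from h import *
for i in range(2):
  go(.4234,.2961,.0375,-32.0); viewer.camera('wrist')
E
```

```text
t=24.75 pos [0.4268 0.296  0.2265] head -31.6 tilt -0.0006 -0.0008 q6 0.93 F [-0.2 -0.2  0.1] open 0.703
tx -0.0029 ty 0.0015 tz 0.1890 turn 0.4
t=24.80 pos [0.4269 0.296  0.2267] head -31.6 tilt -0.0005 -0.0006 q6 0.93 F [ 0.2  1.  -0.7] open 0.702
tx -0.0030 ty 0.0016 tz 0.1892 turn 0.4
```

move_arm(increments=[{"tx":-0.003,"ty":0.0015,"tz":0.035,"turn":0.4},{"tx":-0.003,"ty":0.0015,"tz":0.075,"turn":0.4},{"tx":-0.003,"ty":0.0015,"tz":0.115,"turn":0.4},{"tx":-0.003,"ty":0.0015,"tz":0.145,"turn":0.4},{"tx":-0.003,"ty":0.0015,"tz":0.17,"turn":0.4},{"tx":-0.003,"ty":0.0015,"tz":0.182,"turn":0.4},{"tx":-0.003,"ty":0.0015,"tz":0.189,"turn":0.4},{"tx":-0.003,"ty":0.0015,"tz":0.189,"turn":0.4},{"tx":-0.003,"ty":0.0015,"tz":0.189,"turn":0.4}])

```text
time_s: 25.6
eef_pos: [0.4239, 0.2975, 0.0391]
eef_rot: [-0.0, 0.961, -0.275, 0.001]
wrist_force: [0.0, 0.3, -0.0]
opening: 0.702
```

```bash
python3 - <<'E'
from h import *
go(.4234,.2961,.0375,-32.0)
p,d,c=shot('wrist','w21')
P=cloud('w21')
for lo,hi in [(.057,.068)]:
    m=((P[...,2]>lo)&(P[...,2]<hi)&(abs(P[...,0]-.425)<.03)&(abs(P[...,1]-.297)<.03))
    m=cv2.morphologyEx(m.astype(np.uint8),cv2.MORPH_OPEN,np.ones((3,3)))>0
    k=P[m]; print(len(k),k.mean(0),cv2.minAreaRect(k[:,:2].astype(np.float32)))
E
```

```text
t=25.60 pos [0.4239 0.2975 0.0391] head -31.9 tilt 0.0015 0.0006 q6 0.94 F [ 0.   0.3 -0. ] open 0.702
tx 0.0003 ty 0.0015 tz 0.0016 turn 0.1
2546 [0.42332001 0.29962633 0.06181439] ((0.42148464918136597, 0.2976333200931549), (0.0378575436770916, 0.06548439711332321), 62.436641693115234)
```

move_arm(increments=[{"tx":0,"ty":0.0015,"tz":0.001,"turn":0},{"tx":0,"ty":0.0015,"tz":0.001,"turn":0},{"tx":0,"ty":0.0015,"tz":0.001,"turn":0}])

```text
time_s: 25.9
eef_pos: [0.4226, 0.2963, 0.0381]
eef_rot: [-0.001, 0.962, -0.275, 0.001]
wrist_force: [0.0, -0.1, 0.3]
opening: 0.7
```

move_arm(increments=[{"tx":0,"ty":0,"tz":0,"turn":0},{"tx":0,"ty":0,"tz":0,"turn":0},{"tx":0,"ty":0,"tz":0,"turn":0},{"tx":0,"ty":0,"tz":0,"turn":0},{"tx":0,"ty":0,"tz":0,"turn":0},{"tx":0,"ty":0,"tz":0,"turn":0},{"tx":0,"ty":0,"tz":0,"turn":0},{"tx":0,"ty":0,"tz":0,"turn":0},{"tx":0,"ty":0,"tz":0,"turn":0},{"tx":0,"ty":0,"tz":0,"turn":0}], gripper=0)

```text
time_s: 26.73
eef_pos: [0.422, 0.2962, 0.0372]
eef_rot: [-0.0, 0.962, -0.275, -0.0]
wrist_force: [-1.0, 0.1, 4.5]
opening: 0.152
```

```bash
python3 - <<'E'
from h import *
p,d,c=shot('wrist','w22')
p,d,K,o,R=load('w22')
def ray(u,v,z):
    r=R@np.array([(u-K[0,2])/K[0,0],-(v-K[1,2])/K[1,1],-1]); return o+r*(z-o[2])/r[2]
O,RT=st()
col=p[250:340,287].mean(1); v=np.where((col>70)&(col<140))[0]+250; print(v)
for a in (v.min(),v.max()):
    print(a,(RT.T@(ray(287,a,.0625)-O['eef_pos'])).round(4))
go(.5815,-.0752,.135,87.1)
cv2.imwrite('pics/w22c.png',cv2.resize(p[140:400,150:430][:,:,::-1],None,fx=2.3,fy=2.3,interpolation=cv2.INTER_CUBIC))
E
```

```text
[261 262 263 264 265 266 267 268 269 270 271 272 273 274 275 276 277 278
 279 280 281 282 283 284 303 304 305 306 307 308 309 310 311 312 313 314
 315 316 317 318 319 320 321 322 323 324]
261 [-0.0004 -0.0174 -0.0253]
324 [-0.0004  0.0166 -0.0253]
t=26.78 pos [0.422  0.2962 0.0372] head -31.9 tilt 0.0000 0.0001 q6 0.94 F [-2.6 -1.4  4.2] open 0.150
tx 0.3316 ty 0.2310 tz -0.0978 turn -119.0
```

View pics/w22c.png

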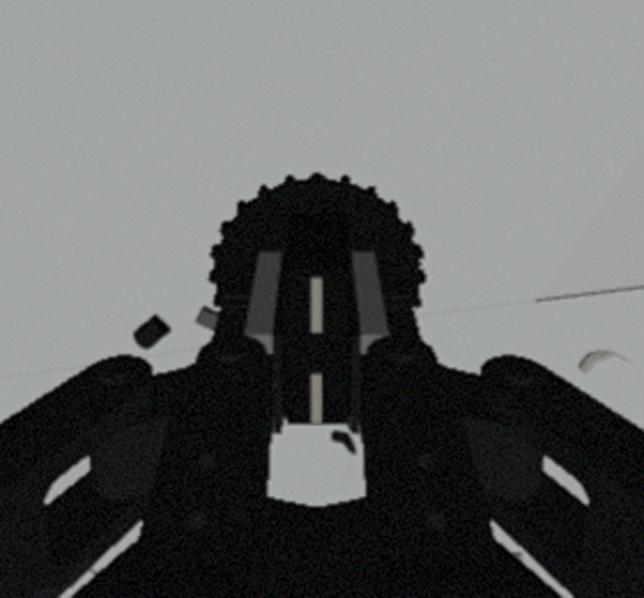

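move_arm(increments=[{"tx":0,"ty":0,"tz":-0.01,"turn":0},{"tx":0,"ty":0,"tz":-0.035,"turn":0},{"tx":0.005,"ty":0.003,"tz":-0.07,"turn":-7},{"tx":0.015,"ty":0.01,"tz":-0.098,"turn":-14},{"tx":0.035,"ty":0.024,"tz":-0.098,"turn":-21},{"tx":0.06,"ty":0.042,"tz":-0.098,"turn":-28},{"tx":0.085,"ty":0.059,"tz":-0.098,"turn":-35},{"tx":0.11,"ty":0.077,"tz":-0.098,"turn":-42},{"tx":0.135,"ty":0.094,"tz":-0.098,"turn":-49},{"tx":0.16,"ty":0.111,"tz":-0.098,"turn":-56},{"tx":0.185,"ty":0.129,"tz":-0.098,"turn":-63},{"tx":0.21,"ty":0.146,"tz":-0.098,"turn":-70},{"tx":0.235,"ty":0.164,"tz":-0.098,"turn":-77},{"tx":0.26,"ty":0.181,"tz":-0.098,"turn":-84},{"tx":0.285,"ty":0.199,"tz":-0.098,"turn":-91},{"tx":0.305,"ty":0.212,"tz":-0.098,"turn":-98},{"tx":0.32,"ty":0.223,"tz":-0.098,"turn":-105},{"tx":0.3315,"ty":0.231,"tz":-0.098,"turn":-112},{"tx":0.3315,"ty":0.231,"tz":-0.098,"turn":-119},{"tx":0.3315,"ty":0.231,"tz":-0.098,"turn":-119}])

```text
time_s: 28.45
eef_pos: [0.5814, -0.0762, 0.1352]
eef_rot: [-0.0, 0.724, 0.69, -0.0]
wrist_force: [0.7, 0.2, -0.0]
opening: 0.148
```

move_arm(increments=[{"tx":0,"ty":0,"tz":0,"turn":0},{"tx":0,"ty":0,"tz":0,"turn":0},{"tx":0,"ty":0,"tz":0,"turn":0}])

```text
time_s: 28.7
eef_pos: [0.5812, -0.0746, 0.1351]
eef_rot: [-0.0, 0.725, 0.688, -0.0]
wrist_force: [-0.1, 0.7, -1.8]
opening: 0.152
```

```bash
python3 - <<'E'
from h import *
go(.582,-.0752,.135,87.1)
p,d,c=shot('wrist','w23')
p,d,K,o,R=load('w23')
def ray(u,v,z):
    r=R@np.array([(u-K[0,2])/K[0,0],-(v-K[1,2])/K[1,1],-1]); return o+r*(z-o[2])/r[2]
hsv=cv2.cvtColor(p,cv2.COLOR_RGB2HSV)
m=((hsv[...,0]>8)&(hsv[...,0]<30)&(hsv[...,1]>100)).astype(np.uint8)
c,l,s,ce=cv2.connectedComponentsWithStats(m)
for i in range(1,c):
    if s[i,4]>100 and s[i,1]<300: print(s[i],ce[i],ray(*ce[i],.031).round(4))
O,RT=st()
col=p[250:340,287].mean(1); v=np.where((col>70)&(col<140))[0]+250
for a in (v.min(),v.max()):
    print(a,(RT.T@(ray(287,a,O['eef_pos'][2]+.0255)-O['eef_pos'])).round(4))
cv2.imwrite('pics/w23c.png',cv2.resize(p[140:400,150:430][:,:,::-1],None,fx=2.3,fy=2.3,interpolation=cv2.INTER_CUBIC))
E
```

```text
t=28.70 pos [ 0.5812 -0.0746  0.1351] head 87.0 tilt -0.0002 0.0001 q6 -1.85 F [-0.1  0.7 -1.8] open 0.152
tx -0.0006 ty 0.0009 tz 0.0001 turn -0.1
[191 197  19  18 266] [199.87969925 205.34586466] [ 0.5765 -0.1504  0.031 ]
[277 196  18  20 265] [285.50188679 205.19245283] [ 0.5804 -0.0748  0.031 ]
[362 196  19  18 261] [370.77394636 204.94636015] [0.5842 0.0006 0.031 ]
260 [ 0.0012 -0.0164 -0.0255]
324 [ 0.0011  0.0181 -0.0255]
```

View pics/w23c.png

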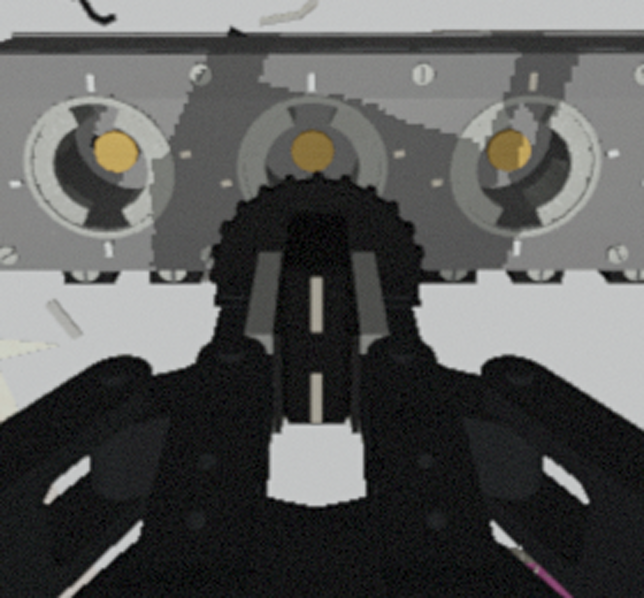

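```bash
cat > m.py <<'E'
from h import *
def meas(fn):
    p,d,c=shot('wrist',fn)
    p,d,K,o,R=load(fn)
    def ray(u,v,z):
        r=R@np.array([(u-K[0,2])/K[0,0],-(v-K[1,2])/K[1,1],-1]); return o+r*(z-o[2])/r[2]
    hsv=cv2.cvtColor(p,cv2.COLOR_RGB2HSV)
    m=((hsv[...,0]>8)&(hsv[...,0]<30)&(hsv[...,1]>100)).astype(np.uint8)
    c,l,s,ce=cv2.connectedComponentsWithStats(m)
    for i in range(1,c):
        if s[i,4]>100 and s[i,1]<300: print(s[i],ray(*ce[i],.031).round(4))
    O,RT=st()
    col=p[250:340,287].mean(1); v=np.where((col>70)&(col<140))[0]+250
    X=[ray(287,a,O['eef_pos'][2]+.0255) for a in (v.min(),v.max())]
    print('bar mid world',(sum(X)/2).round(4),'TCP',O['eef_pos'].round(4))
E
python3 -c "
from m import *
meas('w24');meas('w25')"
```

```text
[191 197  19  18 265] [ 0.5765 -0.1504  0.031 ]
[277 196  18  20 266] [ 0.5804 -0.0748  0.031 ]
[362 196  19  18 263] [0.5842 0.0006 0.031 ]
bar mid world [ 0.5822 -0.0735  0.1607] TCP [ 0.5813 -0.0746  0.1352]
[191 197  19  18 261] [ 0.5765 -0.1504  0.031 ]
[277 196  18  20 266] [ 0.5803 -0.0748  0.031 ]
[362 196  19  18 262] [0.5842 0.0006 0.031 ]
bar mid world [ 0.5823 -0.0736  0.1607] TCP [ 0.5813 -0.0747  0.1352]
```

```bash
python3 - <<'E'
from h import *
for fn,z,con in (('w15',.1343,(.5879,.077)),('w25',.1352,(.5803,-.0748))):
    p,d,K,o,R=load(fn)
    def ray(u,v,z):
        r=R@np.array([(u-K[0,2])/K[0,0],-(v-K[1,2])/K[1,1],-1]); return o+r*(z-o[2])/r[2]
    col=p[250:340,287].mean(1); v=np.where((col>70)&(col<140))[0]+250
    X=(ray(287.2,v.min(),z+.0255)+ray(287.2,v.max(),z+.0255))/2
    print(fn,v.min(),v.max(),X, 'contact-bar',np.array(con)-X[:2])
E
```

```text
w15 264 328 [0.5927539  0.07718328 0.1598    ] contact-bar [-0.0048539  -0.00018328]
w25 260 324 [ 0.58229696 -0.07347139  0.1607    ] contact-bar [-0.00199696 -0.00132861]
```

move_arm(increments=[{"tx":-0.0008,"ty":-0.0013,"tz":0.01,"turn":0},{"tx":-0.0008,"ty":-0.0013,"tz":0.025,"turn":0},{"tx":-0.0008,"ty":-0.0013,"tz":0.038,"turn":0},{"tx":-0.0008,"ty":-0.0013,"tz":0.045,"turn":0},{"tx":-0.0008,"ty":-0.0013,"tz":0.045,"turn":0},{"tx":-0.0008,"ty":-0.0013,"tz":0.045,"turn":0}])

```text
time_s: 29.35
eef_pos: [0.5796, -0.0757, 0.0893]
eef_rot: [-0.001, 0.725, 0.689, -0.0]
wrist_force: [1.1, 0.1, -0.6]
opening: 0.149
```

move_arm(increments=[{"tx":0,"ty":0,"tz":0.003,"turn":0},{"tx":0,"ty":0,"tz":0.006,"turn":0},{"tx":0,"ty":0,"tz":0.009,"turn":0},{"tx":0,"ty":0,"tz":0.01,"turn":0},{"tx":0,"ty":0,"tz":0.01,"turn":0}])

```text
time_s: 29.77
eef_pos: [0.5799, -0.0758, 0.0799]
eef_rot: [-0.0, 0.725, 0.689, -0.0]
wrist_force: [-0.1, -0.3, -1.3]
opening: 0.151
```

No side forces, barrel ~7 mm in. Continue to the contact.

move_arm(increments=[{"tx":0,"ty":0,"tz":0.003,"turn":0},{"tx":0,"ty":0,"tz":0.006,"turn":0},{"tx":0,"ty":0,"tz":0.009,"turn":0},{"tx":0,"ty":0,"tz":0.011,"turn":0},{"tx":0,"ty":0,"tz":0.011,"turn":0},{"tx":0,"ty":0,"tz":0.011,"turn":0}])

```text
time_s: 30.27
eef_pos: [0.5799, -0.0759, 0.0689]
eef_rot: [-0.0, 0.725, 0.689, -0.0]
wrist_force: [0.2, -0.7, -1.7]
opening: 0.15
```

move_arm(increments=[{"tx":0,"ty":0,"tz":0.003,"turn":0},{"tx":0,"ty":0,"tz":0.006,"turn":0},{"tx":0,"ty":0,"tz":0.008,"turn":0},{"tx":0,"ty":0,"tz":0.009,"turn":0},{"tx":0,"ty":0,"tz":0.009,"turn":0},{"tx":0,"ty":0,"tz":0.009,"turn":0}])

```text
time_s: 30.77
eef_pos: [0.5805, -0.076, 0.0608]
eef_rot: [0.0, 0.725, 0.689, 0.0]
wrist_force: [-2.1, 1.1, 6.5]
opening: 0.153
```

```bash
python3 - <<'E'
from h import *
go(.5799,-.0758,.060,87.1)
p,d,c=shot('wrist','w26'); P=cloud('w26')
for (u,v) in [(287,225),(265,232),(310,232),(287,275),(287,310)]: print(u,v,P[v,u].round(4))
E
```

```text
t=30.77 pos [ 0.5805 -0.076   0.0608] head 87.1 tilt 0.0008 -0.0003 q6 -1.85 F [-2.1  1.1  6.5] open 0.153
tx 0.0002 ty -0.0006 tz 0.0008 turn 0.0
287 225 [ 0.5598 -0.0738  0.0553]
265 232 [ 0.5633 -0.086   0.0554]
310 232 [ 0.5645 -0.0615  0.0554]
287 275 [ 0.5724 -0.0745  0.0854]
287 310 [ 0.5915 -0.0754  0.0853]
```

View pics/w26.png

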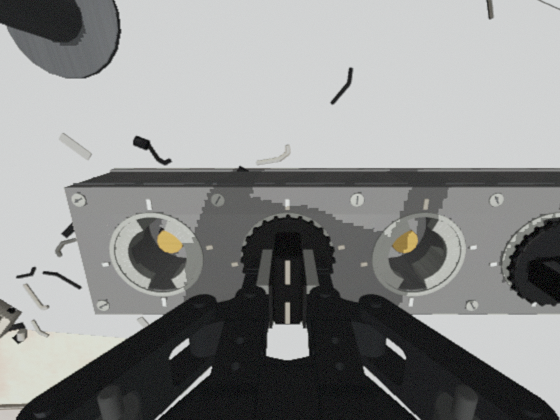

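move_arm(increments=[{"tx":0,"ty":-0.0003,"tz":0.0003,"turn":6},{"tx":0,"ty":-0.0003,"tz":0.0003,"turn":12},{"tx":0,"ty":-0.0003,"tz":0.0003,"turn":18},{"tx":0,"ty":-0.0003,"tz":0.0003,"turn":24},{"tx":0,"ty":-0.0003,"tz":0.0003,"turn":30}])

```text
time_s: 31.23
eef_pos: [0.581, -0.0764, 0.061]
eef_rot: [0.001, 0.88, 0.476, 0.001]
wrist_force: [-0.1, 0.3, 6.3]
opening: 0.149
```

```bash
python3 - <<'E'
from h import *
go(.5799,-.0758,.060,7.1); print(get_obs()['torque'])
E
```

```text
t=31.23 pos [ 0.581  -0.0764  0.061 ] head 56.8 tilt 0.0028 -0.0011 q6 -1.32 F [-0.1  0.3  6.3] open 0.149
tx -0.0001 ty -0.0012 tz 0.0010 turn 49.7
[0.02834442 0.0911255  0.04584776]
```

move_arm(increments=[{"tx":0,"ty":0,"tz":0.0003,"turn":6.5},{"tx":0,"ty":0,"tz":0.0003,"turn":13},{"tx":0,"ty":0,"tz":0.0003,"turn":19.5},{"tx":0,"ty":0,"tz":0.0003,"turn":26},{"tx":0,"ty":0,"tz":0.0003,"turn":32.5},{"tx":0,"ty":0,"tz":0.0003,"turn":39},{"tx":0,"ty":0,"tz":0.0003,"turn":44},{"tx":0,"ty":0,"tz":0.0003,"turn":48},{"tx":0,"ty":0,"tz":0.0003,"turn":51.5},{"tx":0,"ty":0,"tz":0.0003,"turn":51.5},{"tx":0,"ty":0,"tz":0.0003,"turn":51.5}])

```text
time_s: 32.15
eef_pos: [0.5811, -0.0764, 0.0608]
eef_rot: [0.001, 0.999, 0.049, 0.001]
wrist_force: [-1.2, -0.3, 6.6]
opening: 0.144
```

```bash
python3 - <<'E'
from h import *
go(.5799,-.0758,.060,7.1); print(get_obs()['torque'])
E
```

```text
t=32.15 pos [ 0.5811 -0.0764  0.0608] head 5.6 tilt 0.0029 -0.0010 q6 -0.43 F [-1.2 -0.3  6.6] open 0.144
tx -0.0011 ty -0.0007 tz 0.0008 turn -1.5
[-0.01262172  0.0895028  -0.02168133]
```

Turned 81.5°, now let it rise, test the lock gently, then release.

move_arm(increments=[{"tx":0,"ty":0,"tz":-0.001,"turn":0},{"tx":0,"ty":0,"tz":-0.0025,"turn":0},{"tx":0,"ty":0,"tz":-0.004,"turn":0},{"tx":0,"ty":0,"tz":-0.0055,"turn":0},{"tx":0,"ty":0,"tz":-0.006,"turn":0},{"tx":0,"ty":0,"tz":-0.006,"turn":0}])

```text
time_s: 32.65
eef_pos: [0.5808, -0.0763, 0.0652]
eef_rot: [0.0, 0.999, 0.049, 0.001]
wrist_force: [5.6, -2.0, -5.0]
opening: 0.152
```

move_arm(increments=[{"tx":0,"ty":0,"tz":0,"turn":0},{"tx":0,"ty":0,"tz":0,"turn":0},{"tx":0,"ty":0,"tz":0,"turn":0},{"tx":0,"ty":0,"tz":0,"turn":0},{"tx":0,"ty":0,"tz":0,"turn":0},{"tx":0,"ty":0,"tz":-0.015,"turn":0},{"tx":0,"ty":0,"tz":-0.04,"turn":0},{"tx":0,"ty":0,"tz":-0.075,"turn":0},{"tx":0,"ty":0,"tz":-0.11,"turn":0},{"tx":0,"ty":0,"tz":-0.14,"turn":0},{"tx":0,"ty":0,"tz":-0.16,"turn":0},{"tx":0,"ty":0,"tz":-0.16,"turn":0},{"tx":0,"ty":0,"tz":-0.16,"turn":0}], gripper=0.5)

```text
time_s: 33.73
eef_pos: [0.5805, -0.0761, 0.2271]
eef_rot: [0.001, 0.999, 0.049, 0.002]
wrist_force: [0.2, 0.1, -1.6]
opening: 0.5
```

```bash
python3 - <<'E'
from h import *
go(.45,0,.26,5)
p,d,c=shot('wrist','w27')
P=cloud('w27')
for cx,cy in ((.588,.077),(.581,-.075)):
  for lo,hi in [(.053,.065),(.078,.098)]:
    m=((P[...,2]>lo)&(P[...,2]<hi)&(abs(P[...,0]-cx)<.035)&(abs(P[...,1]-cy)<.035))
    m=cv2.morphologyEx(m.astype(np.uint8),cv2.MORPH_OPEN,np.ones((3,3)))>0
    k=P[m]; print(len(k),np.median(k,0).round(4),cv2.minAreaRect(k[:,:2].astype(np.float32)) if len(k) else 0)
E
```

```text
t=33.73 pos [ 0.5805 -0.0761  0.2271] head 5.6 tilt 0.0031 -0.0010 q6 -0.43 F [ 0.2  0.1 -1.6] open 0.500
tx -0.1223 ty -0.0884 tz -0.0334 turn 0.6
1832 [0.584  0.0744 0.0597] ((0.5901869535446167, 0.07569806277751923), (0.052440203726291656, 0.05110868066549301), 5.365184783935547)
906 [0.5895 0.0752 0.0895] ((0.5897061228752136, 0.0750732570886612), (0.014510542154312134, 0.03693033382296562), 5.417744159698486)
1183 [ 0.5802 -0.0732  0.0597] ((0.5818428993225098, -0.07496312260627747), (0.05183803290128708, 0.04827531427145004), 7.010308265686035)
536 [ 0.5816 -0.0745  0.0894] ((0.5818421244621277, -0.07634790986776352), (0.013242111541330814, 0.038288991898298264), 5.572113990783691)
```

View pics/w27.png

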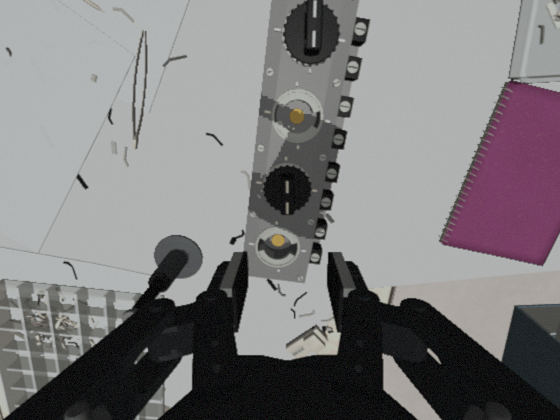

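move_arm(increments=[{"tx":-0.03,"ty":-0.02,"tz":-0.02,"turn":0},{"tx":-0.06,"ty":-0.04,"tz":-0.04,"turn":0},{"tx":-0.09,"ty":-0.07,"tz":-0.05,"turn":0},{"tx":-0.12,"ty":-0.1,"tz":-0.05,"turn":0},{"tx":-0.15,"ty":-0.13,"tz":-0.05,"turn":0},{"tx":-0.18,"ty":-0.16,"tz":-0.05,"turn":0},{"tx":-0.2,"ty":-0.2,"tz":-0.05,"turn":0},{"tx":-0.2,"ty":-0.24,"tz":-0.05,"turn":0},{"tx":-0.2,"ty":-0.28,"tz":-0.05,"turn":0},{"tx":-0.2,"ty":-0.32,"tz":-0.05,"turn":0},{"tx":-0.2,"ty":-0.35,"tz":-0.05,"turn":0},{"tx":-0.2,"ty":-0.38,"tz":-0.05,"turn":0},{"tx":-0.2,"ty":-0.38,"tz":-0.05,"turn":0},{"tx":-0.2,"ty":-0.38,"tz":-0.05,"turn":0}])

```text
time_s: 34.95
eef_pos: [0.3421, 0.2835, 0.2735]
eef_rot: [0.001, 0.999, 0.051, -0.002]
wrist_force: [0.3, -0.3, -0.7]
opening: 0.502
```

```bash
python3 - <<'E'
from h import *
go(.45,0,.26,5)
shot('top','t28'); shot('scene','s28')
E
```

```text
t=34.95 pos [0.3421 0.2835 0.2735] head 5.8 tilt -0.0037 -0.0018 q6 0.32 F [ 0.3 -0.3 -0.7] open 0.502
tx 0.0787 ty 0.2930 tz 0.0136 turn 0.8
```

View pics/t28.png

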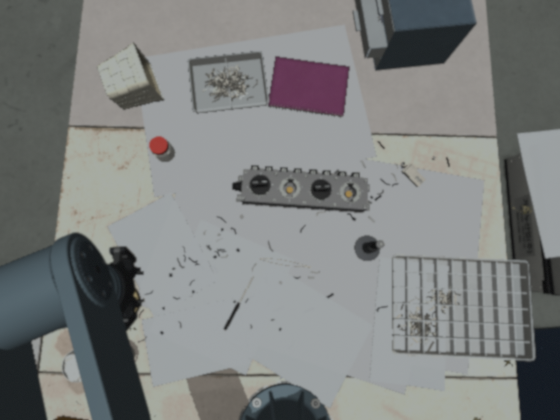

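View pics/s28.png

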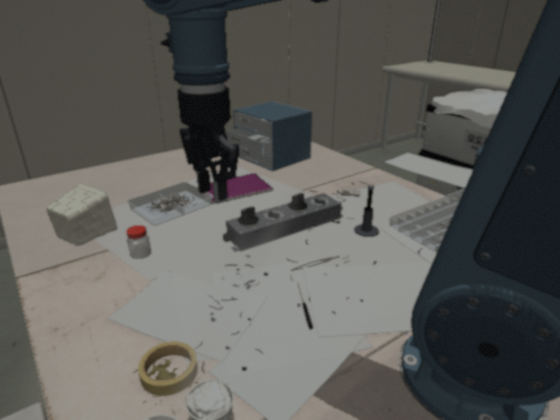

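The views show the carriers seated at (260,185) and (321,189) in ways 1 and 3. The pen stands upright at (367,246), the jar and tweezers haven't moved, and no other carriers are visible. The arm is clear, so I'm handing in.

```bash
python3 -c "
from h import *
print(workorder.hand_in())"
```

```text
the job is handed in; nothing more can be done
None
```

The fuse block is finished and handed in at about 35 s, with both carriers that were standing ready now locked in place.

- **Contacts:** I pressed the pen lightly onto the four contacts in order, starting at the cable gland. Each one gave, by an estimated 3–4 mm from the wrist force of about 5–6 N (end of travel is 11 mm). The pen is back upright in its stand, with its head at the same height as before.
- **Carriers:** They went into way 1 and way 3; ways 2 and 4 are empty. The second carrier was knocked a few centimetres aside while I worked, so I measured it again before gripping it.
- **Last checks:** Both grip bars measured about 82° clockwise of the slots, inside the 75–85° pocket. Both flange tops were at 59.7 mm, which puts the carrier origins about 22.8 mm below the mouth, close to the 22.5 mm expected when locked.
- **Lock test:** The carrier in way 3 held against an upward pull of about 5 N. The way 1 carrier hardly rose on the same test, but the force reading there stayed slightly upward (+1.6 N), so that check rests mainly on its height and angle.
- **Disagreements:** Camera and arm positions differed by 1–2 mm, which I corrected by sight and by the side forces. Inserting carrier 1 showed up to 4.6 N of side force.
- **Left alone:** The jar and tweezers are where they were. I never positively identified the gauge block and did not check it at the end.

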